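# Reset the ratchet drying board and lean the filter cassettes on it to drain

## Task

The tilting drying board has been left too steep: lift it on past its top notch so that the pawl lets go, lower it right down flat, then raise it to its second notch (30 degrees) and let it rest there. Lean every filter cassette from the drip mat on the board to drain, side by side, each standing on its short end down on the ledge with its back flat against the board. Leave the spanner, the torch and the bowl where they are.

Things in the scene. Friction and masses are not known exactly. Their poses are not given: they have to be found in the camera images.
- stand: tilting drying board's fixed aluminium base, 180 mm deep (x) by 400 mm wide (y), 78 mm high; origin on the worktop, 40 mm beyond the hinge and midway across; x points from the ledge side to the handle side. The board is hinged along the base's -x edge; ratchet wheel and red pawl sit on its -y side. The hinge is damped: let go with the pawl out, the board (0.7 kg) sinks by itself in a second or two
- hinge (a point): middle of the board's hinge axis: 40 mm towards -x of the base's origin, 68 mm above the worktop; the axis runs along the base's y (the axes of this entry are the base's)
- board (a joint): slope of the white board in rad: 0 flat, 1.47 hard up. Four notches counted from the bottom hold it at 0.262, 0.524, 0.785, 1.047 (15, 30, 45, 60 degrees); it starts on the third or fourth. It rises freely, clicking; the pawl drops in once the board is 0.07 past a notch, and the board sinks back onto it. Lifting at the handle takes about 3 N; swung faster than 1 rad/s it may throw the pawl out
- pawl (a joint): lean of the red pawl in rad: -0.31 engaged in the wheel (rocking between -0.31 and -0.1 as teeth pass), 0 upright, +0.5 tumbled out. It tumbles out and stays out once the board is lifted beyond about 1.36 rad (78 degrees), so that the board can be let down; the last 0.06 rad before flat tip it in again
- ledge (a point): middle of the inner corner of the board's upper face and drip ledge: x up the slope, y along the ledge, z square out of the face. From the hinge axis 6 mm up the slope, 8 mm to the face side. Face smooth (cassettes slide down it), 193 mm each way in y, 130 mm up the slope; ledge 20 mm high. A cassette on its short end, lying back, has its centre at x = 55 mm, z = 7 mm
- handle (a point): middle of the straight bar of the steel pull handle on the board's free edge: round bar 12 mm thick, 120 mm long, parallel to the hinge; 190 mm from the hinge axis along the board and 2 mm to the face side; the clear gap between bar and board edge is 48 mm. Axes as the ledge's
- mat: black ribbed rubber drip mat 300 (x) x 270 (y) x 4 mm, fixed; origin under its middle on the worktop
- cassette1: filter cassette (may be absent): rigid flat green plastic frame with white pleats, 110 x 60 x 14 mm, about 90 g, both faces alike. Origin at its centre (7 mm under the upper face); x along its 110 mm length, y along its 60 mm width, z through its thickness. Starts lying flat on the drip mat
- cassette2: filter cassette (may be absent): rigid flat green plastic frame with white pleats, 110 x 60 x 14 mm, about 90 g, both faces alike. Origin at its centre (7 mm under the upper face); x along its 110 mm length, y along its 60 mm width, z through its thickness. Starts lying flat on the drip mat
- cassette3: filter cassette (may be absent): rigid flat green plastic frame with white pleats, 110 x 60 x 14 mm, about 90 g, both faces alike. Origin at its centre (7 mm under the upper face); x along its 110 mm length, y along its 60 mm width, z through its thickness. Starts lying flat on the drip mat
- cassette4: filter cassette (may be absent): rigid flat green plastic frame with white pleats, 110 x 60 x 14 mm, about 90 g, both faces alike. Origin at its centre (7 mm under the upper face); x along its 110 mm length, y along its 60 mm width, z through its thickness. Starts lying flat on the drip mat
- spanner: steel spanner 190 mm long lying beyond the work; leave alone; origin under its middle
- torch: blue plastic torch 165 mm long, 43 mm thick, lying beyond the work; leave alone; origin under its middle
- bowl: white ceramic bowl, 136 mm across and 55 mm high, of radiator caps; leave alone; origin under its middle
There are look-alikes about, which are no part of the job. Leave any black or red look-alike of the cassette3 alone.

How it is judged:
By the outcome, as a careful person would: the job done as asked, in the order asked, and still so for the second after the job is handed in, with the robot touching nothing.
Of cassette1, cassette2, cassette3, cassette4 only 3 to 4 are there at a start; the rules pass over those that are not, and their reading is None.
At some moment in a run one of cassette1, cassette2, cassette3, cassette4 may be knocked a few centimetres aside while the robot is not near it.
Once in a run the grip may slacken for a moment while it holds something.
It also fails if it takes over 210 s, if anything falls off the work surface, if the arm or the gripper's body presses on something with over 40 N, if the wrist force passes 120 N, or if a joint passes its speed limit or range.

## Robot

A 6-joint arm with a two-finger parallel gripper is mounted at the origin on the work surface. World frame = base frame: x ahead of the robot, y to its left, z up, the work surface at z = 0. Lengths are in m, angles in rad, forces in N, time in s.
With the tool pointing down it reaches from about 0.35 to 0.775 m from the base axis. Payload 7.3 kg.
Tool frame: the origin (TCP) lies midway between the tips of the shut fingers; the grasp point (between the pads) lies robot.grasp_offset behind it (robot.grasp_offset is the distance from the TCP to the grasp point, in m); z points along the fingers, x is the direction in which the jaws open and shut, and the axes are right-handed (so a half turn about z gives the same grasp; the last joint's range is limited). The gripper opens to 92 mm and grips with 3 to 60 N. Pads are 19 mm wide; open, the fingers measure 130 mm over their backs; the gripper's body (75 mm by 190 mm) begins 47 mm behind the grasp point.
Start: joints at [1.162, 0.342, 1.524, -0, 1.275, -0.146], TCP at [0.136, 0.507, 0.227] pointing down, gripper open.
Joint ranges: [-2.53, 2.53], [-0.77, 2.02], [0.04, 2.7], [-1, 4.14], [0.28, 2.66], [-3.11, 3.11]. Speed limits (rad/s): [2.57, 2.57, 3.14, 3.14, 3.14, 3.14].

## Interface

Orientations are given as [roll, pitch, yaw] about the fixed x, y, z axes, in that order (R = Rz(yaw) Ry(pitch) Rx(roll)).
In Python, from cell import robot gives the robot as it stands. The module is installed in compiled form; this text tells all that it offers.
- The arm moves only by the tool move_arm, never from a script. Its argument "increments" is a list of rows, each a list of 7 numbers: the finger opening in mm, from 0 to 91.8, then the shift along the tool's x, y, z in mm, then the turn, a rotation vector about the tool's x, y, z in rad. A call has 1 to 12 rows; each row shifts and turns the pose as measured when the row begins, along the tool's axes as they then stand; what a row does not reach is not made up. A row lasts 1/8 s, in which the tool goes at most 62.5 mm and 10.7 degrees, less where a joint would pass 70% of its speed; a pose out of reach is approached as far as the arm can. A call is refused whole if a number of a shift passes 62.5 or a number of a turn 0.188, either way. A call with a gripper value outside its range is refused whole. The fingers move at their own pace and stop on an object; "newtons" is the grip in N (left out, the last holds). Time passes only in rows, so rows that do not move let the fingers close. It gives the time, the measured TCP pose, the force and the opening at its end, in the units of the state.
- robot.observe(): the state, without advancing time (a new reading comes with each control period).
- robot.read_camera(name): name is "side" or "top"; returns a dict with "img" (480x640x3 uint8, red, green, blue), "fx", "fy", "cx", "cy" (pixels), "T" (4x4, takes a point from camera to world coordinates). Camera axes: x right, y down, z forward; pixel columns grow to the right and rows downward; lengths in m; the calibration is good to about 2 mm. A picture is of the moment at which its call begins. There is no depth.
- robot.hand_in(): hands the job in, once; it reports no verdict.
Trained networks look in the newest picture that a camera, given by its name, has taken for a name from the list of things; names that differ only in an ending like _2 or _b are one class to them, and where a whole thing is asked for, a point or a joint stands for the part that bears it (a point fixed in the world has none). Each returns a list of dicts, best first, with "conf" (0 to 1); they miss things now and then, are a little off and sometimes report something else, mostly with a low value. They report only what shows in the picture. A call takes as long as a camera call. They do not tell look-alikes from the thing itself.
- robot.look_for(thing, camera): "rect" ([left, top, width, height] in pixels, round what is visible of it).
The state is a dict: "time": time; "qpos": joint angles; "qvel": joint speeds; "joint_efforts": joint torques, N m; "tool_pos": TCP position; "tool_rot": TCP orientation; "contact_force": force on the tool from outside, world axes, zero at the start; "torque": the same for the moment, N m; "opening": finger opening in m.
Only numpy, scipy, OpenCV 4.12 (cv2) and the standard library are available. Lean on these libraries where they do the work, as an engineer would, in place of code of your own. Each camera call takes 0.05 s, during which the arm holds its last target.

## Working session

There is one attempt and no reset: what is moved stays moved. The work goes in short steps, Python scripts to look and compute and a tool call to move; the robot and the scene stay as the last step left them, time stands still between calls to the robot, and variables do not carry over. Pictures are saved under pics/ and viewed, and the job is handed in when it is done.

Besides the shell and the picture viewer there is one more tool, called after ">>>" as a command line: name --pt "numbers of a row" for each row, then --argument value for the rest. move_arm: Moves the arm, as the interface text tells. Its arguments: {"type":"object","properties":{"increments":{"type":"array"},"newtons":{"type":"number"}},"required":["increments"]}

```bash
mkdir -p pics; ls; python3 - <<'E'
from cell import robot
import cv2
o=robot.observe(); print(o)
print([a for a in dir(robot) if a[0]!='_'], robot.grasp_offset)
for c in ("side","top"):
    r=robot.read_camera(c); cv2.imwrite(f"pics/{c}0.png",r["img"][:,:,::-1]); print(c,r["fx"],r["fy"],r["cx"],r["cy"],r["T"])
    for t in ("stand","board","handle","pawl","ledge","mat","cassette1"):
        try: print(t,[(d["rect"],round(d["conf"],2)) for d in robot.look_for(t,c)])
        except Exception as e: print(t,e)
E
```

```text
pics
{'time': 0.0, 'qpos': array([ 1.16200585e+00,  3.42714009e-01,  1.52504253e+00,  7.81884179e-06,
        1.27539724e+00, -1.45976137e-01]), 'qvel': array([-0.00129706,  0.00034712, -0.00051053, -0.00173142, -0.00107326,
       -0.0012598 ]), 'joint_efforts': array([ 3.82552080e-04, -4.31232512e+01, -2.44226682e+01,  7.18720886e-02,
        5.58517501e-02, -1.05313893e-04]), 'tool_pos': array([0.13619046, 0.50659416, 0.22604059]), 'tool_rot': array([-3.14135818e+00,  1.54343551e-03,  1.30797988e+00]), 'contact_force': array([-0.40819326,  0.32222863, -0.58354916]), 'torque': array([ 0.0040413 ,  0.04163963, -0.04465137]), 'opening': 0.0918626974878927}
['IKError', 'grasp_offset', 'hand_in', 'look_for', 'observe', 'read_camera'] 0.0188
side 470.87588853373865 470.87588853373865 318.02878887092317 235.2301709533834 [[ 0.94252505 -0.13613094  0.30514734  0.20640973]
 [-0.33345861 -0.44131912  0.8330923  -0.96239568]
 [ 0.02125772 -0.88696437 -0.46134836  0.58256215]
 [ 0.          0.          0.          1.        ]]
stand [([242.7, 131.4, 110.2, 121.4], 0.71)]
board [([241.6, 131.0
[... 658 characters left out ...]
043280e-01]
 [-9.99975639e-01 -6.94736155e-03  6.75180353e-04 -9.53822814e-02]
 [ 1.05930557e-03 -2.46654643e-01 -9.69102866e-01  1.30654279e+00]
 [ 0.00000000e+00  0.00000000e+00  0.00000000e+00  1.00000000e+00]]
stand [([90.1, 201.9, 196.8, 87.8], 0.93)]
board [([87.9, 203.6, 193.3, 80.2], 0.74)]
handle [([86.8, 204.2, 198.2, 80.8], 0.68)]
pawl []
ledge [([86.4, 201.2, 195.2, 80.0], 0.93)]
mat [([312.4, 196.6, 115.4, 120.7], 0.87), ([86.0, 202.4, 198.1, 80.9], 0.72)]
cassette1 [([335.5, 199.8, 30.1, 44.3], 0.92), ([256.7, 304.4, 37.1, 51.6], 0.89), ([382.2, 263.1, 26.0, 50.1], 0.75), ([358.1, 336.0, 51.9, 54.0], 0.75), ([329.7, 257.4, 26.7, 46.6], 0.65), ([385.4, 206.9, 34.5, 45.1], 0.63)]
```

View pics/side0.png

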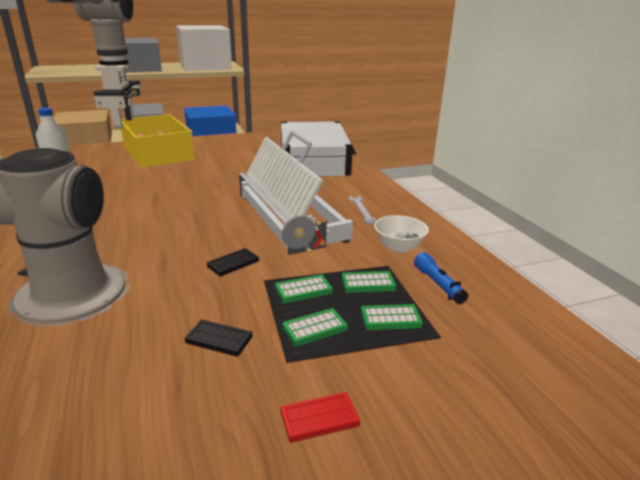

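View pics/top0.png

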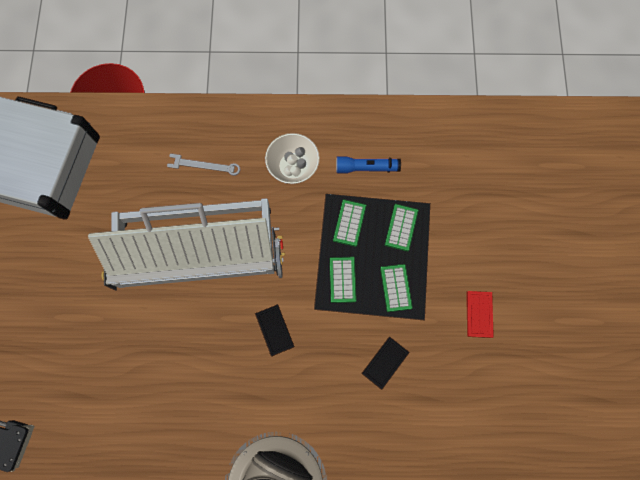

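The side view shows four green cassettes on the mat (around 303,288; 369,280; 316,325; 391,317). The board is steep at 285,190. In the top view the stand spans about columns 105–282 and rows 200–287. I'll zoom in on both.

```bash
python3 - <<'E'
import cv2
a=cv2.imread("pics/top0.png")[185:305,75:295]; cv2.imwrite("pics/top0z.png",cv2.resize(a,None,fx=3.6,fy=3.6,interpolation=cv2.INTER_CUBIC))
a=cv2.imread("pics/side0.png")[125:265,220:370]; cv2.imwrite("pics/side0z.png",cv2.resize(a,None,fx=4.2,fy=4.2,interpolation=cv2.INTER_CUBIC))
E
```

```text
(no output)
```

View pics/top0z.png

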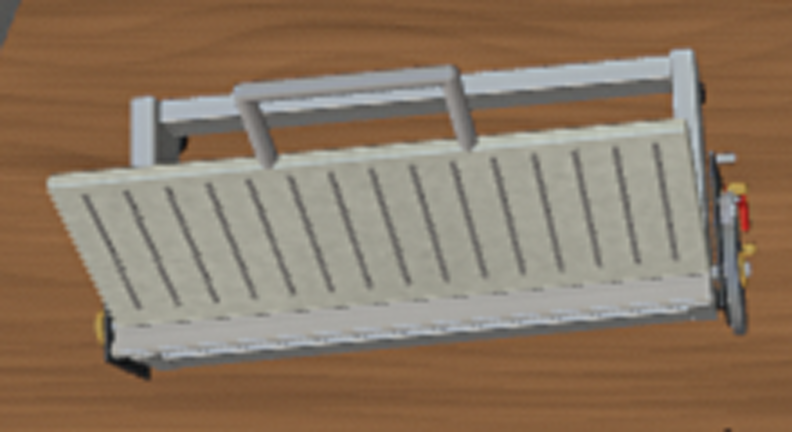

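View pics/side0z.png

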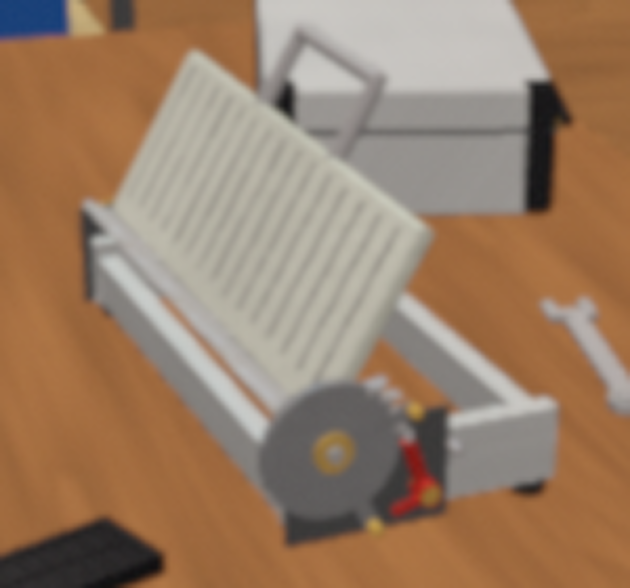

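```bash
cat > h.py <<'E'
import numpy as np, cv2
from scipy.spatial.transform import Rotation as Rn
from scipy.optimize import least_squares
CAM={}
def cams():
    from cell import robot
    return {c:robot.read_camera(c) for c in("side","top")}
K={"side":(470.87588853373865,318.02878887092317,235.2301709533834),"top":(535.9258843229503,318.640401136069,244.4132689205993)}
T={"side":np.array([[0.94252505,-0.13613094,0.30514734,0.20640973],[-0.33345861,-0.44131912,0.8330923,-0.96239568],[0.02125772,-0.88696437,-0.46134836,0.58256215],[0,0,0,1]]),
"top":np.array([[6.89924436e-03,-9.69078542e-01,2.46655994e-01,2.32043280e-01],[-9.99975639e-01,-6.94736155e-03,6.75180353e-04,-9.53822814e-02],[1.05930557e-03,-2.46654643e-01,-9.69102866e-01,1.30654279e+00],[0,0,0,1]])}
def proj(P,c):
    P=np.atleast_2d(P); q=(P-T[c][:3,3])@T[c][:3,:3]; f,cx,cy=K[c]
    return np.c_[q[:,0]/q[:,2]*f+cx,q[:,1]/q[:,2]*f+cy]
def unproj(uv,z,c):
    uv=np.atleast_2d(uv).astype(float); f,cx,cy=K[c]
    d=np.c_[(uv[:,0]-cx)/f,(uv[:,1]-cy)/f,np.ones(len(uv))]@T[c][:3,:3].T; o=T[c][:3,3]
    return o+d*((z-o[2])/d[:,2])[:,None]
def board2world(p,S,a):
    # p in hinge coords (u up slope, y, w out of face); S=(x,y,yaw) stand
    p=np.atleast_2d(p); u,y,w=p.T
    # board rises from flat: slope dir = (cos a,0,sin a), normal = (-sin a,0,cos a)
    b=np.c_[-0.040+u*np.cos(a)-w*np.sin(a), y, 0.068+u*np.sin(a)+w*np.cos(a)]
    return b@Rn.from_euler('z',S[2]).as_matrix().T+np.array([S[0],S[1],0])
E
python3 - <<'E'
from h import *
top=lambda *p:np.array(p)/3.6+[75,185]; side=lambda *p:np.array(p)/4.2+[220,125]
O=[((.136,.193,.008),"top",top(50,188)),((.136,-.193,.008),"top",top(686,132)),
((.190,.060,.002),"top",top(238,92)),((.190,-.060,.002),"top",top(457,74)),
((.136,.193,.008),"side",side(187,53)),((.136,-.193,.008),"side",side(420,236)),
((.190,.060,.002),"side",side(300,34)),((.190,-.060,.002),"side",side(381,80))]
def f(v): return np.concatenate([proj(board2world(p,v[:3],v[3]),c)[0]-uv for p,c,uv in O])
for a0 in(.785,1.047):
    r=least_squares(f,[.45,.25,0,a0]); print(r.x,r.fun.round(1).reshape(-1,2).tolist(),r.cost)
E
```

```text
[0.52164175 0.20954159 0.10146376 0.9980356 ] [[-0.9, 0.3], [0.6, -0.3], [2.2, 0.4], [-1.7, 0.3], [0.4, -0.5], [0.0, -1.8], [0.9, 0.3], [-0.5, 1.1]] 7.440675134321831
[0.52164175 0.20954159 0.10146376 0.9980356 ] [[-0.9, 0.3], [0.6, -0.3], [2.2, 0.4], [-1.7, 0.3], [0.4, -0.5], [0.0, -1.8], [0.9, 0.3], [-0.5, 1.1]] 7.440675134321765
```

```bash
python3 - <<'E'
from h import *
top=lambda *p:np.array(p)/3.6+[75,185]; side=lambda *p:np.array(p)/4.2+[220,125]
O=[((.136,.193,.008),"top",top(50,188)),((.136,-.193,.008),"top",top(686,132)),
((.190,.056,.002),"top",top(238,92)),((.190,-.056,.002),"top",top(457,74)),
((.136,.193,.008),"side",side(187,53)),((.136,-.193,.008),"side",side(420,236)),
((.190,.056,.002),"side",side(300,34)),((.190,-.056,.002),"side",side(381,80))]
def f(v): return np.concatenate([proj(board2world(p,v[:3],v[3] if len(v)>3 else 1.047),c)[0]-uv for p,c,uv in O])
r=least_squares(f,[.5,.2,.1]); print(r.x,r.fun.round(1).reshape(-1,2).tolist(),r.cost); S=r.x
Ri=Rn.from_euler('z',-S[2]).as_matrix()
for n,uv,c in[("rail +x-y corner",top(691,52),"top"),("+x+y end",top(133,100),"top"),("bar back edge",top(600,65),"top"),("bar front edge",top(600,87),"top"),("side corner",side(553,402),"side"),("side -x far",side(85,205),"side"),("wheel ctr",side(333,453),"side")]:
    for z in(.04,.06,.078): print(n,z,((unproj(uv,z,c)-[S[0],S[1],0])@Ri.T).round(3)[0])
for c in [[382.2+13,263.1+25],[350,222],[402,227],[343,280],[397,288]]: print(unproj(c,.018,"top").round(3))
E
```

```text
[0.5274538  0.20841338 0.1013777 ] [[-0.7, -0.1], [1.2, -0.7], [4.2, 0.5], [-3.2, 0.7], [0.5, -1.4], [0.3, -2.8], [0.9, -0.8], [-1.7, -0.9]] 23.054212948829743
rail +x-y corner 0.04 [ 0.123 -0.187  0.04 ]
rail +x-y corner 0.06 [ 0.116 -0.188  0.06 ]
rail +x-y corner 0.078 [ 0.11  -0.189  0.078]
+x+y end 0.04 [0.125 0.198 0.04 ]
+x+y end 0.06 [0.118 0.19  0.06 ]
+x+y end 0.078 [0.111 0.183 0.078]
bar back edge 0.04 [ 0.12  -0.124  0.04 ]
bar back edge 0.06 [ 0.113 -0.126  0.06 ]
bar back edge 0.078 [ 0.106 -0.128  0.078]
bar front edge 0.04 [ 0.104 -0.123  0.04 ]
bar front edge 0.06 [ 0.097 -0.125  0.06 ]
bar front edge 0.078 [ 0.091 -0.127  0.078]
side corner 0.04 [ 0.137 -0.153  0.04 ]
side corner 0.06 [ 0.116 -0.189  0.06 ]
side corner 0.078 [ 0.096 -0.222  0.078]
side -x far 0.04 [-0.031  0.303  0.04 ]
side -x far 0.06 [-0.046  0.251  0.06 ]
side -x far 0.078 [-0.059  0.203  0.078]
wheel ctr 0.04 [-0.02  -0.164  0.04 ]
wheel ctr 0.06 [-0.035 -0.199  0.06 ]
wheel ctr 0.078 [-0.049 -0.232  0.078]
[[ 0.452 -0.281  0.018]]
[[ 0.619 -0.173  0.018]]
[[ 0.606 -0.303  0.018]]
[[ 0.471 -0.155  0.018]]
[[ 0.452 -0.286  0.018]]
```

```bash
cat >> h.py <<'E'
def handle(a,S): return board2world([.19,0,.002],S,a)[0]
def plan(pos,rpy,n,show=True):
    from cell import robot
    o=robot.observe(); p0=np.array(o["tool_pos"]); R0=Rn.from_euler('xyz',o["tool_rot"]); R1=Rn.from_euler('xyz',rpy)
    rv=(R0.inv()*R1).as_rotvec(); pos=np.array(pos)
    for i in range(n):
        Ra=R0*Rn.from_rotvec(rv*i/n); d=Ra.inv().apply((pos-p0)/n)*1000
        print((d.round(1)).tolist(),(rv/n).round(3).tolist())
E
python3 - <<'E'
from h import *
S=[.5216,.2095,.1015]
for a in(1.0,1.047,1.2,1.36,1.42): print(a,handle(a,S).round(4))
h=handle(1.02,S)
plan([h[0],h[1],.32],[np.pi,0,.1015],11)
E
```

```text
1.0 [0.5823 0.2157 0.229 ]
1.047 [0.5746 0.2149 0.2335]
1.2 [0.5484 0.2122 0.2458]
1.36 [0.5194 0.2093 0.2542]
1.42 [0.5082 0.2081 0.2561]
[-15.1, 45.7, -8.5] [-0.0, -0.0, 0.11]
[-10.0, 47.1, -8.5] [-0.0, -0.0, 0.11]
[-4.8, 47.9, -8.5] [-0.0, -0.0, 0.11]
[0.5, 48.2, -8.5] [-0.0, -0.0, 0.11]
[5.7, 47.8, -8.5] [-0.0, -0.0, 0.11]
[10.9, 46.9, -8.5] [-0.0, -0.0, 0.11]
[16.0, 45.5, -8.5] [-0.0, -0.0, 0.11]
[20.9, 43.4, -8.5] [-0.0, -0.0, 0.11]
[25.5, 40.9, -8.5] [-0.0, -0.0, 0.11]
[29.8, 37.8, -8.5] [-0.0, -0.0, 0.11]
[33.8, 34.4, -8.5] [-0.0, -0.0, 0.11]
```

>>> move_arm --pt "50 0 0 -40 0 0 0.11" --pt "50 -10 47 -35 0 0 0.11" --pt "50 -5 48 -20 0 0 0.11" --pt "50 0 48 0 0 0 0.11" --pt "50 5 48 0 0 0 0.11" --pt "50 11 47 0 0 0 0.11" --pt "50 16 45 0 0 0 0.11" --pt "50 21 43 0 0 0 0.11" --pt "50 25 41 0 0 0 0.11" --pt "50 30 38 0 0 0 0.11" --pt "50 33 34 0 0 0 0.11" --pt "50 0 0 0 0 0 0" --newtons 20

```text
time: 2.3
tool_pos: [0.5436, 0.2251, 0.3249]
tool_rot: [-3.141, -0.002, 0.06]
contact_force: [-0.3, 0.4, -0.3]
opening: 0.0498
```

```bash
python3 - <<'E'
from h import *
S=[.5216,.2095,.1015]
h=handle(1.02,S)
plan([h[0],h[1],.32],[np.pi,0,.1015],2)
E
```

```text
[17.4, 5.9, 2.5] [-0.0, -0.001, -0.021]
[17.3, 6.3, 2.5] [-0.0, -0.001, -0.021]
```

>>> move_arm --pt "50 17 6 10 0 0 -0.02" --pt "50 17 6 20 0 0 -0.02" --pt "50 0 0 20 0 0 0" --pt "50 0 0 0 0 0 0"

```text
time: 2.8
tool_pos: [0.58, 0.2164, 0.2699]
tool_rot: [-3.141, 0.0, 0.109]
contact_force: [0.1, 0.0, -0.7]
opening: 0.0502
```

```bash
python3 - <<'E'
from h import *
C=cams()
for c,(y,x) in {"side":(60,220),"top":(140,75)}.items():
    a=C[c]["img"][y:y+150,x:x+200,::-1]; cv2.imwrite(f"pics/{c}1.png",cv2.resize(a,None,fx=3,fy=3,interpolation=cv2.INTER_CUBIC))
a=cv2.vconcat([cv2.imread("pics/side1.png")[:290],cv2.imread("pics/top1.png")[150:440]]);cv2.imwrite("pics/c1.png",a)
E
```

```text
(no output)
```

View pics/c1.png

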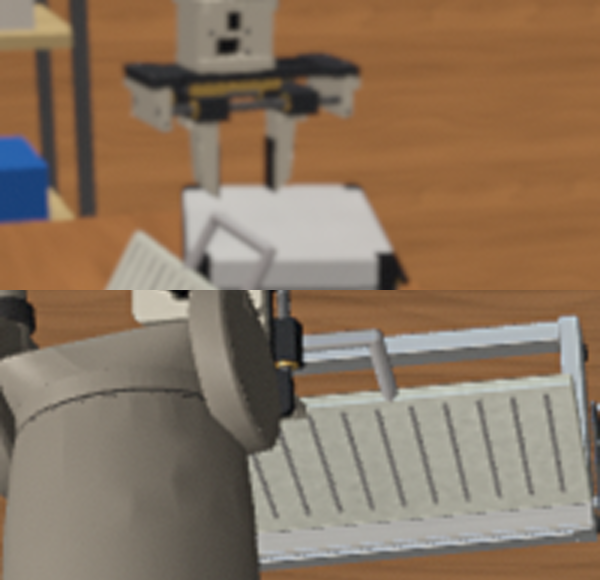

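The fingertips (213,190 and 272,185) straddle the bar, whose middle is near 244,233. I'll go down and grip.

>>> move_arm --pt "50 0 0 20 0 0 0" --pt "50 0 0 20 0 0 0" --pt "50 0 0 14 0 0 0" --pt "30 0 0 0 0 0 0" --pt "0 0 0 0 0 0 0" --pt "0 0 0 0 0 0 0" --pt "0 0 0 0 0 0 0" --newtons 20

```text
time: 3.78
tool_pos: [0.583, 0.2185, 0.223]
tool_rot: [-3.139, -0.014, 0.112]
contact_force: [-4.0, 0.4, -3.7]
opening: 0.0149
```

>>> move_arm --pt "0 0 0 0 0 0 0" --pt "0 0 0 0 0 0 0" --newtons 25

```text
time: 4.03
tool_pos: [0.5821, 0.2184, 0.2228]
tool_rot: [-3.139, -0.011, 0.112]
contact_force: [-1.5, 0.3, 0.5]
opening: 0.0111
```

```bash
python3 - <<'E'
from h import *
C=cams()
for c,(y,x) in {"side":(100,260)}.items():
    a=C[c]["img"][y:y+70,x:x+80,::-1]; cv2.imwrite(f"pics/{c}2.png",cv2.resize(a,None,fx=7,fy=7,interpolation=cv2.INTER_CUBIC))
E
```

```text
(no output)
```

View pics/side2.png

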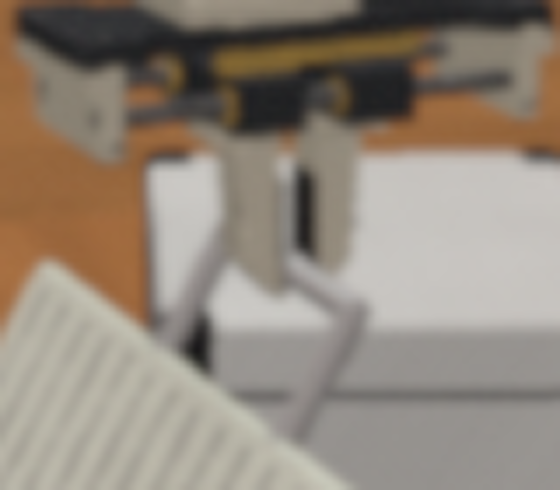

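>>> move_arm --pt "0 -7 0 -4 0 0 0" --pt "0 -7 0 -4 0 0 0" --pt "0 -7 0 -3 0 0 0" --pt "0 -7 0 -3 0 0 0" --pt "0 -7 0 -3 0 0 0" --pt "0 -7 0 -2.5 0 0 0" --newtons 30

```text
time: 4.88
tool_pos: [0.541, 0.2141, 0.2422]
tool_rot: [-3.138, -0.02, 0.112]
contact_force: [12.4, 2.3, -13.0]
opening: 0.0106
```

>>> move_arm --pt "0 0 0 0 0 0 0" --newtons 25

```text
time: 5.0
tool_pos: [0.542, 0.2142, 0.2419]
tool_rot: [-3.138, -0.023, 0.112]
contact_force: [8.7, 2.6, -9.7]
opening: 0.0112
```

>>> move_arm --pt "0 -7 0 -1 0 0 0" --pt "0 -7 0 -1 0 0 0" --pt "0 -7 0 -1 0 0 0" --pt "0 -7 0 -0.5 0 0 0" --pt "0 -5 0 0 0 0 0" --pt "0 0 0 0 0 0 0"

```text
time: 5.75
tool_pos: [0.5114, 0.2113, 0.2485]
tool_rot: [-3.136, -0.039, 0.111]
contact_force: [1.3, 1.2, 0.3]
opening: 0.0111
```

```bash
cat > snap.py <<'E'
import sys
from h import *
C=cams(); n=sys.argv[1]
x,y,w,hh,f=map(int,sys.argv[3:8])
a=C[sys.argv[2]]["img"][y:y+hh,x:x+w,::-1]; cv2.imwrite(f"pics/{n}.png",cv2.resize(a,None,fx=f,fy=f,interpolation=cv2.INTER_CUBIC))
E
python3 snap.py s3 side 220 90 150 170 3
```

```text
(no output)
```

View pics/s3.png

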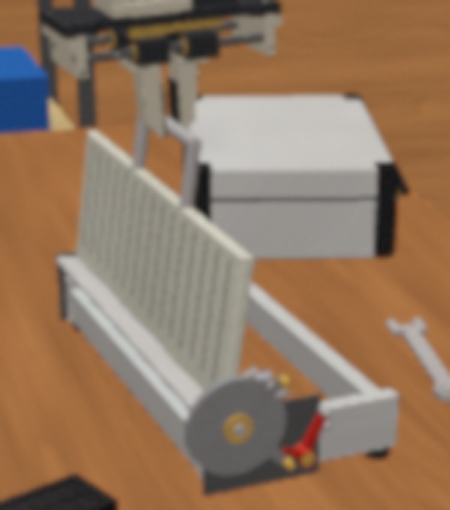

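The pawl's red arm now leans outward (tip 325,420; pivot 292,458), so it has tumbled out. I'll release the handle upward and let the damped board sink.

>>> move_arm --pt "40 0 0 0 0 0 0" --pt "40 0 0 -5 0 0 0" --pt "50 0 0 -30 0 0 0" --pt "50 0 0 -30 0 0 0" --pt "50 0 0 -10 0 0 0" --pt "50 0 0 0 0 0 0" --pt "50 0 0 0 0 0 0" --pt "50 0 0 0 0 0 0" --pt "50 0 0 0 0 0 0" --pt "50 0 0 0 0 0 0" --pt "50 0 0 0 0 0 0"

```text
time: 7.22
tool_pos: [0.5061, 0.2087, 0.3185]
tool_rot: [-3.14, -0.021, 0.111]
contact_force: [1.0, 0.8, -0.3]
opening: 0.0503
```

```bash
python3 snap.py s4 side 220 90 150 170 3
```

```text
(no output)
```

View pics/s4.png

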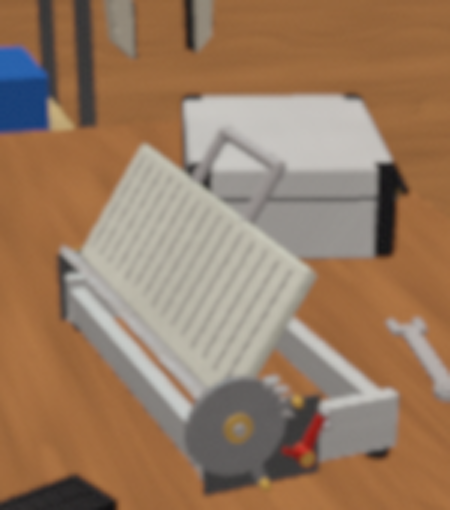

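Board is sinking with the pawl still out. Moving toward the handle's flat position meanwhile.

```bash
python3 - <<'E'
from h import *
S=[.5216,.2095,.1015]
for a in(0,.1,.3,.524,.62): print(a,handle(a,S).round(4))
h=handle(0,S)
plan([h[0],h[1],.19],[np.pi,0,.1015],8)
E
```

```text
0 [0.6708 0.2247 0.07  ]
0.1 [0.6697 0.2246 0.089 ]
0.3 [0.6618 0.2238 0.1261]
0.524 [0.6445 0.222  0.1648]
0.62 [0.6345 0.221  0.18  ]
[20.3, 0.3, 16.5] [-0.0, -0.003, 0.001]
[20.4, 0.3, 16.4] [-0.0, -0.003, 0.001]
[20.4, 0.3, 16.4] [-0.0, -0.003, 0.001]
[20.5, 0.2, 16.3] [-0.0, -0.003, 0.001]
[20.5, 0.2, 16.3] [-0.0, -0.003, 0.001]
[20.6, 0.2, 16.2] [-0.0, -0.003, 0.001]
[20.6, 0.2, 16.2] [-0.0, -0.003, 0.001]
[20.6, 0.1, 16.1] [-0.0, -0.003, 0.001]
```

>>> move_arm --pt "50 0 0 0 0 0 0" --pt "50 0 0 0 0 0 0" --pt "50 0 0 0 0 0 0" --pt "50 0 0 0 0 0 0" --pt "50 27 0 0 0 -0.006 0" --pt "50 27 0 0 0 -0.006 0" --pt "50 27 0 0 0 -0.006 0" --pt "50 27 0 0 0 -0.006 0" --pt "50 27 0 0 0 0 0" --pt "50 27 0 0 0 0 0" --pt "50 0 0 0 0 0 0" --pt "50 0 0 0 0 0 0"

```text
time: 8.82
tool_pos: [0.671, 0.2273, 0.3192]
tool_rot: [-3.14, 0.004, 0.111]
contact_force: [0.1, -0.9, 0.3]
opening: 0.0501
```

```bash
python3 snap.py s5 side 220 60 180 200 3
```

```text
(no output)
```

View pics/s5.png

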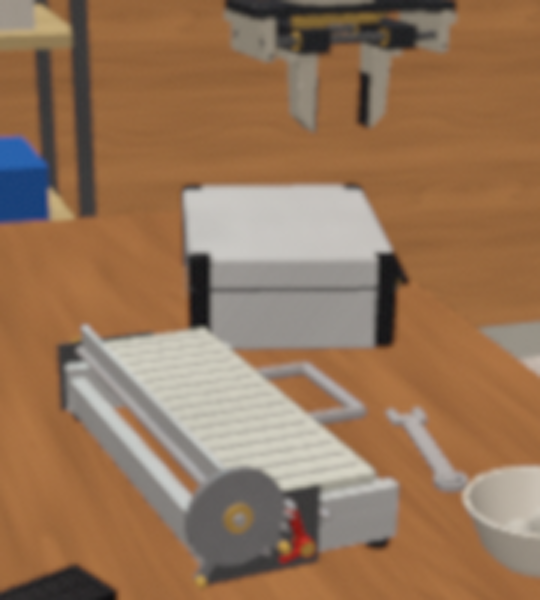

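The board is flat and the pawl is tipped in (tip 293,510; base 300,550). I'll check its geometry from the top.

```bash
python3 snap.py t5 top 75 185 220 120 3; python3 snap.py s5b side 230 155 130 110 5
```

```text
(no output)
```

View pics/t5.png

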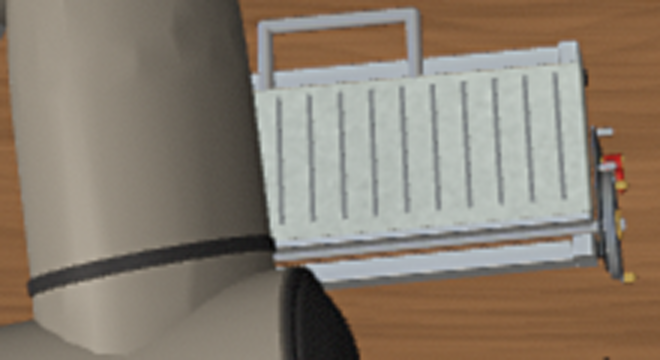

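View pics/s5b.png

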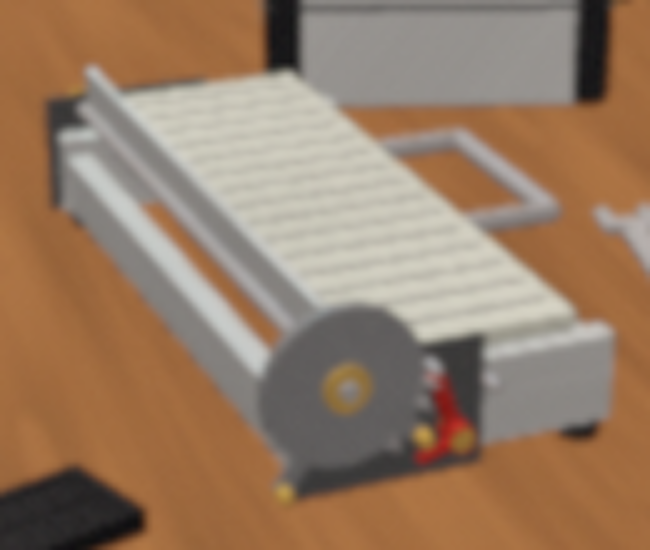

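```bash
python3 - <<'E'
from h import *
top=lambda *p:np.array(p)/3+[75,185]; side=lambda *p:np.array(p)/5+[230,155]
O=[((.136,-.193,.008),"top",top(583,66)),((.190,.054,.002),"top",top(265,28)),((.190,-.054,.002),"top",top(415,17)),
((.136,.193,.008),"side",side(290,72)),((.136,-.193,.008),"side",side(574,308)),
((.190,.054,.002),"side",side(460,137)),((.190,-.054,.002),"side",side(550,208))]
def f(v): return np.concatenate([proj(board2world(p,v[:3],v[3] if len(v)>3 else 0),c)[0]-uv for p,c,uv in O])
for s in([.5,.2,.1],[.5,.2,.1,0]):
    r=least_squares(f,s); print(r.x.round(4),r.fun.round(1).reshape(-1,2).tolist(),r.cost)
    print(handle(0,r.x))
Ri=Rn.from_euler('z',-r.x[2]).as_matrix();S=r.x
for uv in (top(420,75),top(420,60),top(570,42)): print(((unproj(uv,.06,"top")-[S[0],S[1],0])@Ri.T).round(3)[0])
E
```

```text
[0.5258 0.2096 0.0934] [[-0.5, -0.7], [3.1, 0.0], [-2.5, 0.1], [0.3, -0.4], [-0.0, 0.4], [0.3, 0.9], [-1.3, -0.3]] 10.113167722395694
[0.67511051 0.2235801  0.07      ]
[0.5254 0.209  0.0935 0.0072] [[-0.3, -0.7], [3.2, -0.0], [-2.4, 0.0], [0.2, -0.6], [-0.1, 0.2], [0.2, 0.5], [-1.4, -0.7]] 9.898333454237967
[0.6747384 0.2229865 0.07     ]
[ 0.104 -0.06   0.06 ]
[ 0.116 -0.061  0.06 ]
[ 0.121 -0.183  0.06 ]
```

>>> move_arm --pt "34 5 4 40 0 0 0.012" --pt "34 0 0 45 0 0 0" --pt "34 0 0 45 0 0 0" --pt "34 0 0 45 0 0 0" --pt "34 0 0 30 0 0 0" --pt "34 0 0 0 0 0 0"

```text
time: 9.88
tool_pos: [0.676, 0.2248, 0.1135]
tool_rot: [-3.139, -0.004, 0.1]
contact_force: [0.3, -0.2, -0.2]
opening: 0.0341
```

```bash
python3 snap.py s6 side 270 120 100 90 6
```

```text
(no output)
```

View pics/s6.png

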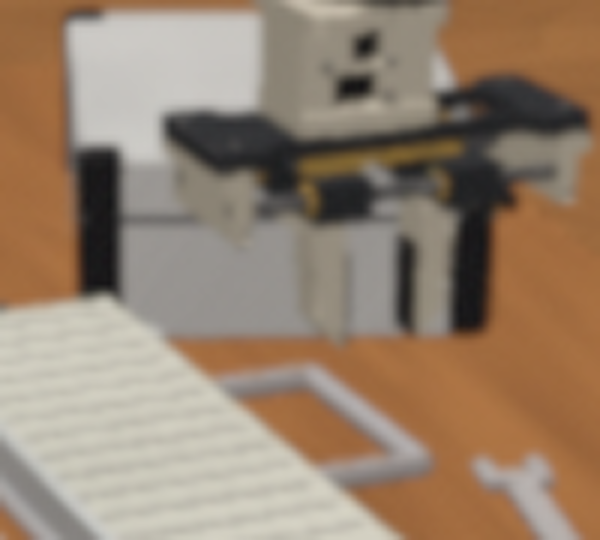

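>>> move_arm --pt "34 -2 0 20 0 0 0" --pt "34 0 0 20 0 0 0" --pt "34 0 0 12 0 0 0" --pt "34 0 0 3 0 0 0" --pt "34 0 0 0 0 0 0"

```text
time: 10.6
tool_pos: [0.6825, 0.2267, 0.0725]
tool_rot: [-3.136, -0.029, 0.1]
contact_force: [0.4, 0.1, -0.6]
opening: 0.0339
```

```bash
python3 -c "
from h import *
from cell import robot
o=robot.observe(); print(o['qpos'].round(3),o['joint_efforts'].round(2),o['tool_pos'],o['contact_force'],o['torque'])"; python3 snap.py s7 side 270 120 100 90 6;python3 snap.py t7 top 75 165 220 120 3
```

```text
[0.213 0.815 1.124 0.003 1.174 0.112] [ -0.   -63.76 -23.52   0.09  -0.14   0.  ] [0.68249471 0.22673902 0.07248134] [ 0.39918447  0.10864516 -0.58298342] [-0.13683618  0.09366384 -0.00452936]
```

View pics/s7.png

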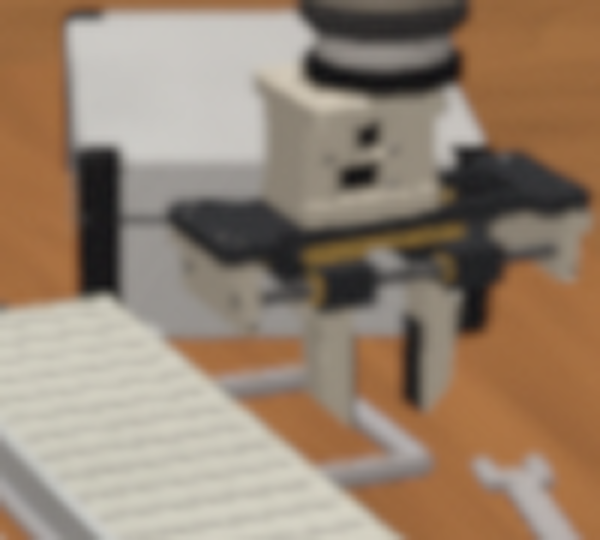

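View pics/t7.png

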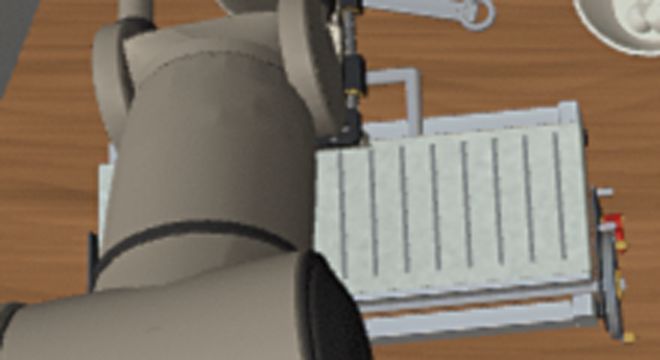

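```bash
python3 - <<'E'
from h import *
from cell import robot
S=[.525,.209,.097]
o=robot.observe(); R=Rn.from_euler('xyz',o["tool_rot"]).as_matrix();p=o["tool_pos"]
im=robot.read_camera("side")["img"][120:210,270:370,::-1]; im=cv2.resize(im,None,fx=6,fy=6,interpolation=cv2.INTER_CUBIC)
def dot(P,c):
    u=(proj(P,"side")[0]-[270,120])*6; cv2.circle(im,tuple(int(v) for v in u),4,c,-1)
dot(p,(0,0,255))
for s in(-1,1):
    for d in(.017,.036): 
        for yy in(-.0095,.0095):dot(p+R@[s*d,yy,0],(0,255,255))
for y in np.linspace(-.06,.06,7): dot(board2world([.19,y,.002],S,0)[0],(255,0,0))
cv2.imwrite("pics/s7b.png",im)
E
```

```text
(no output)
```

View pics/s7b.png

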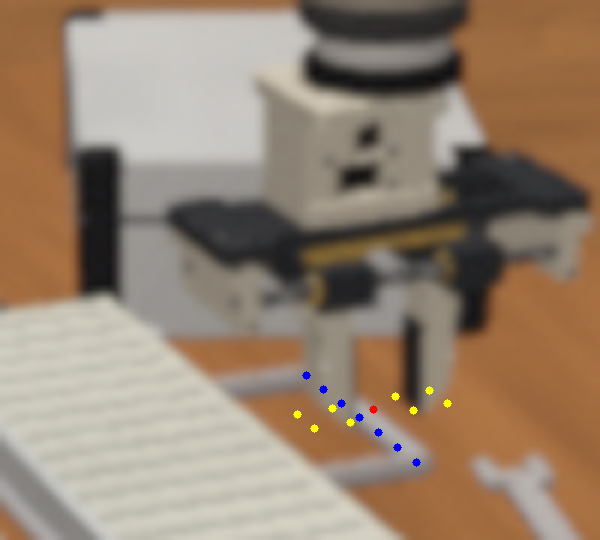

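>>> move_arm --pt "40 -8 0 -20 0 0.025 0" --pt "40 0 0 0 0 0.004 0" --pt "40 0 0 0 0 0 0"

```text
time: 11.22
tool_pos: [0.6736, 0.2256, 0.0915]
tool_rot: [-3.136, -0.057, 0.1]
contact_force: [0.3, -0.6, -0.2]
opening: 0.0398
```

>>> move_arm --pt "40 0 0 6 0 0 0"

```text
time: 11.35
tool_pos: [0.6744, 0.2257, 0.0853]
tool_rot: [-3.136, -0.057, 0.1]
contact_force: [-0.1, 0.5, -0.1]
opening: 0.0401
```

>>> move_arm --pt "40 0 0 6 0 0 0"

```text
time: 11.48
tool_pos: [0.6745, 0.2256, 0.078]
tool_rot: [-3.136, -0.056, 0.099]
contact_force: [-0.1, 0.5, 0.3]
opening: 0.04
```

>>> move_arm --pt "40 0 0 0 0 -0.056 0"

```text
time: 11.6
tool_pos: [0.6734, 0.2255, 0.0764]
tool_rot: [-3.136, 0.004, 0.1]
contact_force: [0.6, 0.4, 0.9]
opening: 0.0403
```

>>> move_arm --pt "40 0 0 6 0 0 0"

```text
time: 11.72
tool_pos: [0.6741, 0.2255, 0.0695]
tool_rot: [-3.136, 0.003, 0.1]
contact_force: [-0.3, 0.2, 0.2]
opening: 0.0403
```

>>> move_arm --pt "40 0 0 6 0 0 0"

```text
time: 11.85
tool_pos: [0.6737, 0.2254, 0.0621]
tool_rot: [-3.137, 0.004, 0.1]
contact_force: [-1.0, 0.6, -0.4]
opening: 0.04
```

>>> move_arm --pt "40 0 0 4 0 0 0" --pt "30 0 0 0 0 0 0" --pt "20 0 0 0 0 0 0" --pt "0 0 0 0 0 0 0" --pt "0 0 0 0 0 0 0" --pt "0 0 0 0 0 0 0" --newtons 30

```text
time: 12.6
tool_pos: [0.6753, 0.2257, 0.058]
tool_rot: [-3.136, -0.002, 0.1]
contact_force: [-0.3, 0.3, -2.4]
opening: 0.011
```

```bash
python3 snap.py s8 side 270 120 100 90 6
```

```text
(no output)
```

View pics/s8.png

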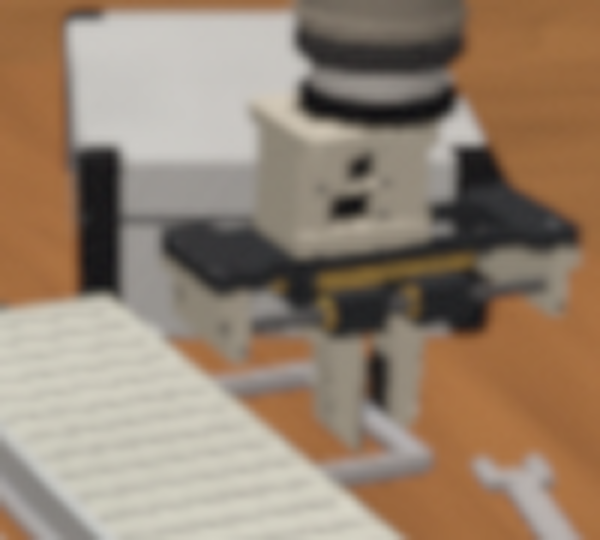

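Handle gripped. Raising along the arc to about 0.65 rad.

>>> move_arm --pt "0 0 0 -9.5 0 0 0" --pt "0 -1 0 -9.5 0 0 0" --pt "0 -1 0 -9.5 0 0 0" --pt "0 -2 0 -9.5 0 0 0" --pt "0 -2 0 -9.5 0 0 0" --pt "0 -2.5 0 -9 0 0 0" --pt "0 -3 0 -9 0 0 0" --newtons 20

```text
time: 13.58
tool_pos: [0.662, 0.2243, 0.1268]
tool_rot: [-3.136, 0.001, 0.1]
contact_force: [0.3, 1.5, -3.0]
opening: 0.0115
```

>>> move_arm --pt "0 -3.5 0 -9 0 0 0" --pt "0 -4 0 -9 0 0 0" --pt "0 -4.5 0 -8.5 0 0 0" --pt "0 -5 0 -8 0 0 0" --pt "0 -5 0 -8 0 0 0" --pt "0 0 0 0 0 0 0"

```text
time: 14.32
tool_pos: [0.6372, 0.2218, 0.1727]
tool_rot: [-3.136, 0.003, 0.1]
contact_force: [0.1, 1.6, -2.8]
opening: 0.0106
```

>>> move_arm --pt "0 3.5 0 5 0 0 0" --pt "0 3.5 0 5 0 0 0" --pt "0 3 0 5 0 0 0" --pt "0 2.5 0 4 0 0 0" --pt "0 1 0 1 0 0 0" --pt "0 0 0 0 0 0 0"

```text
time: 15.08
tool_pos: [0.6512, 0.2232, 0.1513]
tool_rot: [-3.136, 0.005, 0.1]
contact_force: [-3.0, -0.0, 1.8]
opening: 0.0112
```

```bash
python3 snap.py s9 side 220 120 150 140 4
```

```text
(no output)
```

View pics/s9.png

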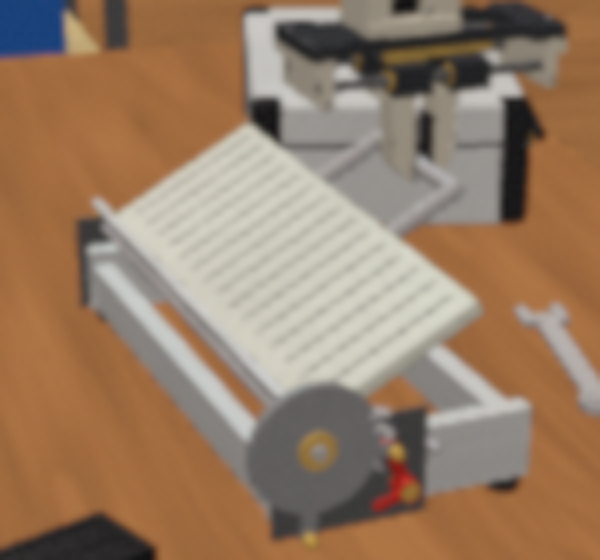

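The board rests on the pawl: the force has turned upward, and it sits at about 0.52 rad. Releasing and lifting clear.

>>> move_arm --pt "34 0 0 0 0 0 0" --pt "34 0 0 0 0 0 0" --pt "34 0 0 -20 0 0 0" --pt "50 0 0 -30 0 0 0" --pt "70 0 0 -45 0 0 0" --pt "70 -20 50 -20 0 0 0" --pt "70 -20 55 0 0 0 0" --pt "70 -20 55 0 0 0 0" --pt "70 -20 55 0 0 0 0" --pt "70 -20 55 0 0 0 0" --pt "70 0 40 0 0 0 0" --pt "70 0 0 0 0 0 0"

```text
time: 16.68
tool_pos: [0.5856, -0.1065, 0.2696]
tool_rot: [3.141, -0.011, 0.101]
contact_force: [0.1, 1.3, 0.5]
opening: 0.0705
```

```bash
python3 - <<'E'
from h import *
C=cams()
for c in C: cv2.imwrite(f"pics/{c}10.png",C[c]["img"][:,:,::-1])
E
```

```text
(no output)
```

View pics/side10.png

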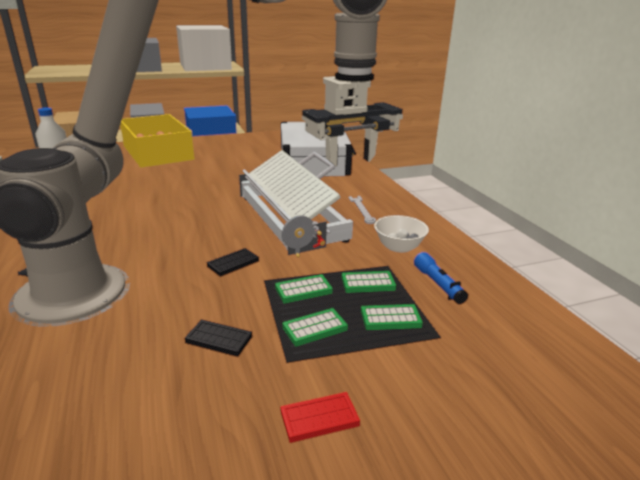

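View pics/top10.png

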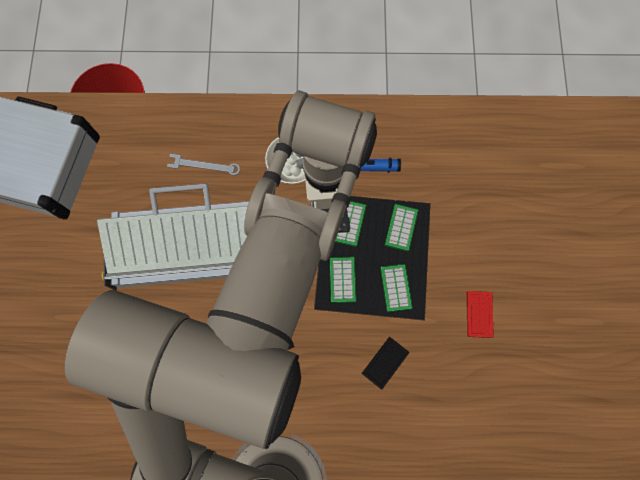

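Board on notch 2; all four cassettes are still in place. Now measuring the cassettes.

```bash
cat >> h.py <<'E'
def cassettes(c="top",z=.018,roi=True):
    from cell import robot
    im=robot.read_camera(c)["img"]; hsv=cv2.cvtColor(im,cv2.COLOR_RGB2HSV)
    m=cv2.inRange(hsv,(45,90,40),(85,255,255)); m=cv2.morphologyEx(m,cv2.MORPH_CLOSE,np.ones((3,3)))
    cs,_=cv2.findContours(m,cv2.RETR_EXTERNAL,cv2.CHAIN_APPROX_NONE); out=[]
    for k in cs:
        if cv2.contourArea(k)<150: continue
        W=unproj(k[:,0,:],z,c)[:,:2]; (cx,cy),(w,h),an=cv2.minAreaRect((W*1000).astype(np.float32))
        a=np.radians(an); 
        if w<h: a+=np.pi/2; w,h=h,w
        a=(a+np.pi/2)%np.pi-np.pi/2
        out.append((round(cx/1000,4),round(cy/1000,4),round(float(a),3),round(w),round(h)))
    return sorted(out,key=lambda o:-o[1])
E
python3 - <<'E'
from h import *
for c in("top","side"):
    for o in cassettes(c): print(c,o)
E
```

```text
top (0.4733, -0.1527, 0.035, 114, 63)
top (0.6171, -0.1741, -0.246, 115, 57)
top (0.4539, -0.2828, 0.129, 114, 64)
top (0.6069, -0.3008, -0.25, 115, 64)
side (0.4697, -0.1622, 0.027, 118, 82)
side (0.6131, -0.1806, -0.225, 117, 84)
side (0.4505, -0.2911, 0.126, 118, 77)
side (0.6021, -0.3097, -0.259, 116, 80)
```

```bash
python3 - <<'E'
from h import *
plan([.4745,-.1527,.12],[np.pi,0,np.pi/2+.035],10)
E
```

```text
[-11.7, 3.9, 14.8] [0.001, -0.001, -0.15]
[-12.2, 2.1, 14.8] [0.001, -0.001, -0.15]
[-12.3, 0.2, 14.9] [0.001, -0.001, -0.15]
[-12.2, -1.6, 14.9] [0.001, -0.001, -0.15]
[-11.8, -3.4, 14.9] [0.001, -0.001, -0.15]
[-11.2, -5.1, 14.9] [0.001, -0.001, -0.15]
[-10.3, -6.7, 14.9] [0.001, -0.001, -0.15]
[-9.1, -8.2, 14.9] [0.001, -0.001, -0.15]
[-7.8, -9.4, 14.9] [0.001, -0.001, -0.15]
[-6.3, -10.5, 15.0] [0.001, -0.001, -0.15]
```

>>> move_arm --pt "80 -12 4 15 0 0 -0.15" --pt "80 -12 2 15 0 0 -0.15" --pt "80 -12 0 15 0 0 -0.15" --pt "80 -12 -2 15 0 0 -0.15" --pt "80 -12 -3 15 0 0 -0.15" --pt "80 -11 -5 15 0 0 -0.15" --pt "80 -10 -7 15 0 0 -0.15" --pt "80 -9 -8 15 0 0 -0.15" --pt "80 -8 -9 15 0 0 -0.15" --pt "80 -6 -10 15 0 0 -0.15" --pt "80 0 0 0 0 0 0"

```text
time: 18.25
tool_pos: [0.4796, -0.1404, 0.1152]
tool_rot: [3.126, -0.001, 1.679]
contact_force: [0.4, 0.8, -0.5]
opening: 0.0799
```

```bash
python3 - <<'E'
from h import *
for c in("top","side"):
    for o in cassettes(c): print(c,o)
plan([.4745,-.1527,.12],[np.pi,0,np.pi/2+.035],1)
E
```

```text
top (0.4538, -0.2828, 0.13, 114, 64)
top (0.6068, -0.3008, -0.253, 115, 63)
side (0.4698, -0.1622, 0.037, 117, 82)
side (0.6128, -0.1806, -0.221, 116, 84)
side (0.4505, -0.2914, 0.125, 118, 77)
side (0.6024, -0.3097, -0.269, 116, 80)
[-11.0, -7.6, -3.7] [0.019, -0.0, 0.072]
```

>>> move_arm --pt "80 -11 -7 0 0.018 0 0.07" --pt "80 0 0 0 0 0 0"

```text
time: 18.6
tool_pos: [0.4772, -0.152, 0.118]
tool_rot: [3.138, 0.001, 1.604]
contact_force: [0.6, -0.1, -0.5]
opening: 0.0798
```

```bash
python3 - <<'E'
from h import *
plan([.4745,-.1527,.0065],[np.pi,0,np.pi/2+.035],4)
E
python3 snap.py s11 side 240 180 160 140 4
```

```text
[-0.1, -0.8, 27.9] [0.001, 0.0, -0.001]
[-0.1, -0.8, 27.9] [0.001, 0.0, -0.001]
[-0.1, -0.7, 27.9] [0.001, 0.0, -0.001]
[-0.1, -0.7, 27.9] [0.001, 0.0, -0.001]
```

View pics/s11.png

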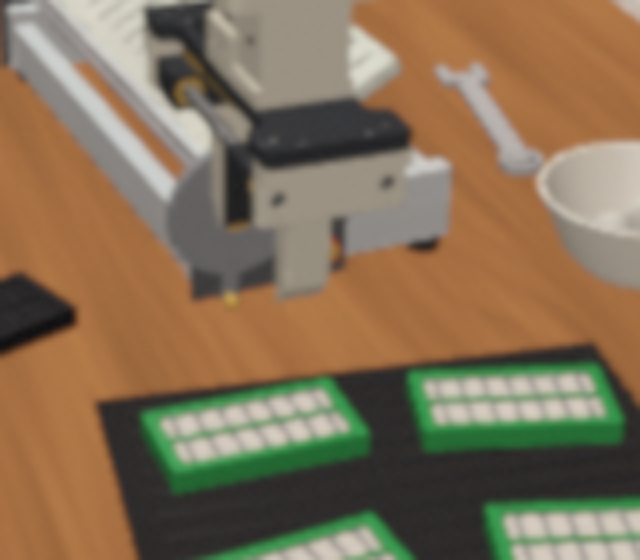

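>>> move_arm --pt "80 0 -3 35 0 0 0" --pt "80 0 0 35 0 0 0" --pt "80 0 0 20 0 0 0" --pt "80 0 0 12 0 0 0" --pt "80 0 0 5 0 0 0" --pt "80 0 0 0 0 0 0"

```text
time: 19.45
tool_pos: [0.4782, -0.1506, 0.0104]
tool_rot: [3.13, 0.003, 1.609]
contact_force: [-0.4, -0.7, 0.0]
opening: 0.08
```

>>> move_arm --pt "80 0 -3 4 0.01 0 0" --pt "50 0 0 0 0 0 0" --pt "50 0 0 0 0 0 0" --pt "50 0 0 0 0 0 0" --pt "50 0 0 0 0 0 0" --newtons 30

```text
time: 20.08
tool_pos: [0.4761, -0.1512, 0.0078]
tool_rot: [3.138, 0.005, 1.609]
contact_force: [-0.2, -0.4, -1.0]
opening: 0.0598
```

```bash
cat >> h.py <<'E'
S=np.array([.5255,.209,.097]); A=.524
def place(y,du=0,dw=0,dz=.0032,dy=0):
    "TCP pos,rpy: cassette centre du up slope, dw out from face; dz centre behind TCP; dy cassette centre offset along tool y"
    c=board2world([.061+du,y,.015+dw],S,A)[0]
    R=Rn.from_euler('z',S[2])*Rn.from_matrix(np.array([[0,1,0],[np.cos(A),0,np.sin(A)],[np.sin(A),0,-np.cos(A)]]).T)
    return c+R.apply([0,-dy,dz]), R.as_euler('xyz')
E
python3 - <<'E'
from h import *
p,r=place(.135,.006,.06); print(p,r)
from cell import robot
o=robot.observe()
q=[p[0]-.03,p[1],.27]
print(q)
plan(q,r,14)
E
```

```text
[0.49459505 0.34163039 0.16368949] [ 2.61759265e+00 -2.22044605e-16  1.66779633e+00]
[np.float64(0.4645950499500786), np.float64(0.34163038923617317), 0.27]
[35.1, 0.6, -18.9] [-0.037, 0.001, -0.004]
[35.1, 1.4, -18.8] [-0.037, 0.001, -0.004]
[35.2, 2.3, -18.7] [-0.037, 0.001, -0.004]
[35.2, 3.1, -18.5] [-0.037, 0.001, -0.004]
[35.2, 3.9, -18.4] [-0.037, 0.001, -0.004]
[35.2, 4.7, -18.1] [-0.037, 0.001, -0.004]
[35.2, 5.6, -17.9] [-0.037, 0.001, -0.004]
[35.2, 6.4, -17.6] [-0.037, 0.001, -0.004]
[35.2, 7.2, -17.3] [-0.037, 0.001, -0.004]
[35.2, 7.9, -17.0] [-0.037, 0.001, -0.004]
[35.2, 8.7, -16.6] [-0.037, 0.001, -0.004]
[35.2, 9.5, -16.2] [-0.037, 0.001, -0.004]
[35.2, 10.2, -15.8] [-0.037, 0.001, -0.004]
[35.1, 10.9, -15.4] [-0.037, 0.001, -0.004]
```

>>> move_arm --pt "50 0 0 -25 0 0 0" --pt "50 0 0 -45 0 0 0" --pt "50 0 0 -50 0 0 0" --pt "50 0 0 -50 0 0 0" --pt "50 0 0 -50 0 0 0" --pt "50 30 0 -20 0 0 0" --pt "50 48 0 0 0 0 0" --pt "50 48 0 0 0 0 0" --pt "50 48 0 0 0 0 0"

```text
time: 21.2
tool_pos: [0.468, 0.0259, 0.2547]
tool_rot: [3.139, 0.003, 1.602]
contact_force: [0.6, 0.4, -1.3]
opening: 0.0601
```

>>> move_arm --pt "50 48 0 0 0 0 0" --pt "50 48 0 0 0 0 0" --pt "50 48 0 0 0 0 0" --pt "50 48 0 0 0 0 0" --pt "50 48 0 0 0 0 0" --pt "50 40 0 0 0 0 0" --pt "50 20 0 0 0 0 0" --pt "50 0 0 0 0 0 0"

```text
time: 22.2
tool_pos: [0.4549, 0.3376, 0.252]
tool_rot: [3.142, 0.005, 1.606]
contact_force: [-0.3, -0.0, -1.5]
opening: 0.0595
```

```bash
python3 - <<'E'
from h import *
for c in("top","side"):
    for o in cassettes(c): print(c,o)
p,r=place(.135,.006,.06)
plan([p[0],p[1],p[2]+.05],r,5)
E
```

```text
top (0.6178, -0.1706, -0.232, 115, 63)
top (0.4539, -0.2828, 0.129, 113, 64)
top (0.6068, -0.3009, -0.251, 115, 64)
side (0.6133, -0.1805, -0.223, 116, 84)
side (0.4503, -0.2913, 0.136, 118, 77)
side (0.6024, -0.3097, -0.269, 116, 80)
[0.9, 7.9, 7.7] [-0.105, 0.004, -0.012]
[0.8, 7.1, 8.5] [-0.105, 0.004, -0.012]
[0.6, 6.2, 9.2] [-0.105, 0.004, -0.012]
[0.5, 5.2, 9.8] [-0.105, 0.004, -0.012]
[0.4, 4.1, 10.3] [-0.105, 0.004, -0.012]
```

>>> move_arm --pt "50 1 8 7 -0.1 0.004 -0.012" --pt "50 1 7 8 -0.1 0.004 -0.012" --pt "50 0.5 6 9 -0.1 0.004 -0.012" --pt "50 0.5 5 10 -0.1 0.004 -0.012" --pt "50 0.5 4 10 -0.1 0.004 -0.012" --pt "50 0 0 0 0 0 0"

```text
time: 23.05
tool_pos: [0.4971, 0.3319, 0.215]
tool_rot: [2.627, 0.004, 1.658]
contact_force: [-0.6, -0.3, -0.9]
opening: 0.0596
```

```bash
python3 - <<'E'
from h import *
p,r=place(.135,.006,.02)
print(p)
plan(p,r,4)
E
python3 snap.py s12 side 200 90 180 160 4
```

```text
[0.51451487 0.34356869 0.1290565 ]
[2.6, -6.6, 20.9] [-0.002, 0.002, -0.002]
[2.6, -6.6, 20.9] [-0.002, 0.002, -0.002]
[2.5, -6.7, 20.9] [-0.002, 0.002, -0.002]
[2.5, -6.7, 20.9] [-0.002, 0.002, -0.002]
```

View pics/s12.png

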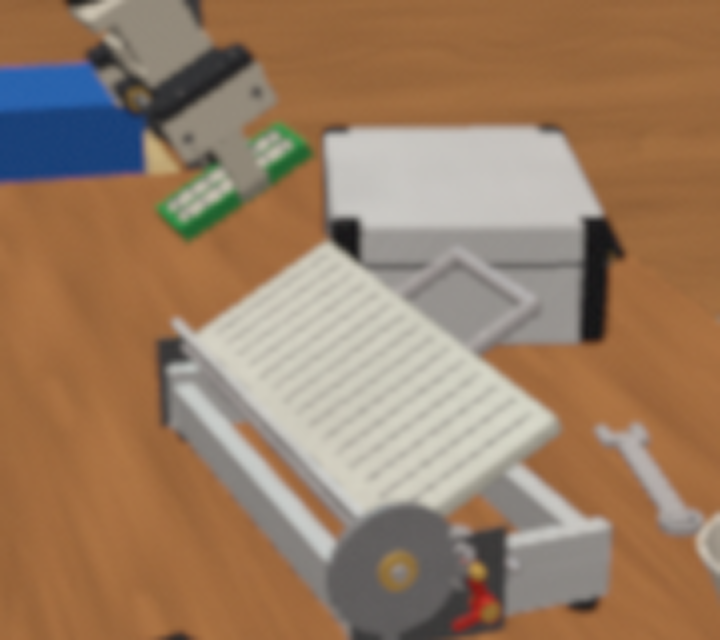

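Cassette held, tilted parallel to the board. Moving on down toward the face.

>>> move_arm --pt "50 2.5 -6.5 20 0 0 0" --pt "50 2.5 -6.5 20 0 0 0" --pt "50 2.5 -6.5 20 0 0 0" --pt "50 2.5 -6.5 20 0 0 0" --pt "50 0 0 0 0 0 0"

```text
time: 23.78
tool_pos: [0.5217, 0.3433, 0.1383]
tool_rot: [2.621, -0.001, 1.649]
contact_force: [0.2, 0.4, -0.9]
opening: 0.0597
```

```bash
python3 - <<'E'
from h import *
p,r=place(.135,.006,.003)
print(p)
plan(p,r,1)
E
python3 snap.py s13 side 220 110 150 140 4
```

```text
[0.52298079 0.34439247 0.11433748]
[1.0, -10.7, 21.5] [-0.004, 0.008, -0.017]
```

View pics/s13.png

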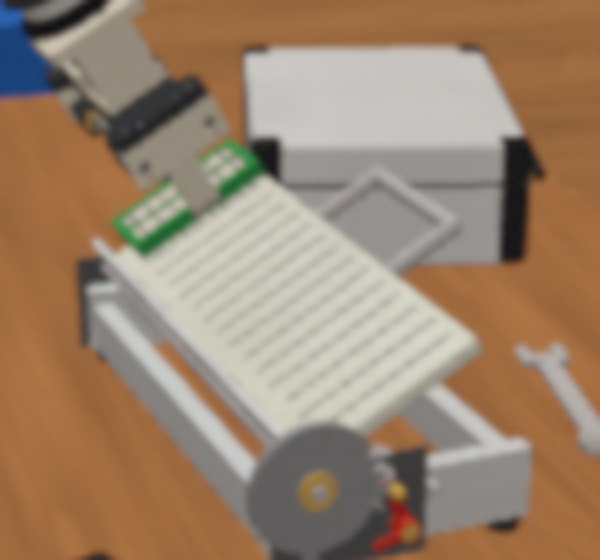

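>>> move_arm --pt "50 1 -2 9 0 0 -0.015" --pt "50 0 -2 8 0 0 0" --pt "50 0 0 0 0 0 0"

```text
time: 24.25
tool_pos: [0.5285, 0.3457, 0.1251]
tool_rot: [2.615, 0.003, 1.663]
contact_force: [0.6, 0.4, -0.9]
opening: 0.0592
```

```bash
python3 - <<'E'
from h import *
p,r=place(.135,.004,.001)
plan(p,r,1)
E
python3 snap.py s14 side 220 130 110 100 6
```

```text
[-0.8, -12.2, 8.5] [0.002, 0.006, -0.003]
```

View pics/s14.png

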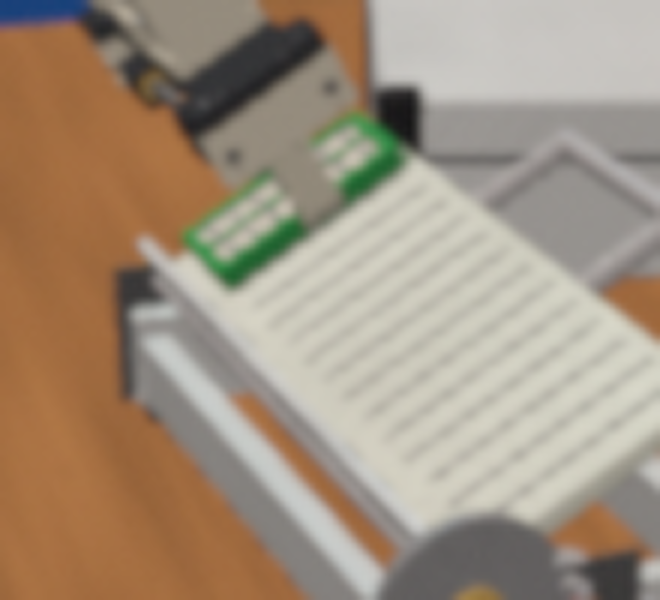

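>>> move_arm --pt "50 0 -4 4 0 0 0" --pt "50 0 -4 3 0 0 0" --pt "50 0 0 0 0 0 0"

```text
time: 24.72
tool_pos: [0.5247, 0.3457, 0.1151]
tool_rot: [2.614, 0.003, 1.663]
contact_force: [-0.4, 0.5, -1.2]
opening: 0.0597
```

```bash
python3 - <<'E'
from h import *
p,r=place(.135,.0,.0)
plan(p,r,1)
E
```

```text
[-1.1, -8.0, 2.7] [0.003, 0.005, -0.003]
```

>>> move_arm --pt "50 0 -3 2 0 0 0" --pt "50 0 -1 1 0 0 0" --pt "50 0 0 0 0 0 0"

```text
time: 25.1
tool_pos: [0.5238, 0.346, 0.1116]
tool_rot: [2.611, 0.002, 1.664]
contact_force: [-0.5, -0.9, -1.0]
opening: 0.0595
```

```bash
python3 - <<'E'
from h import *
p,r=place(.135,.0,.0)
plan(p,r,1)
E
python3 snap.py s15 side 220 130 110 100 6
```

```text
[-1.6, -5.5, 0.1] [0.006, 0.004, -0.003]
```

View pics/s15.png

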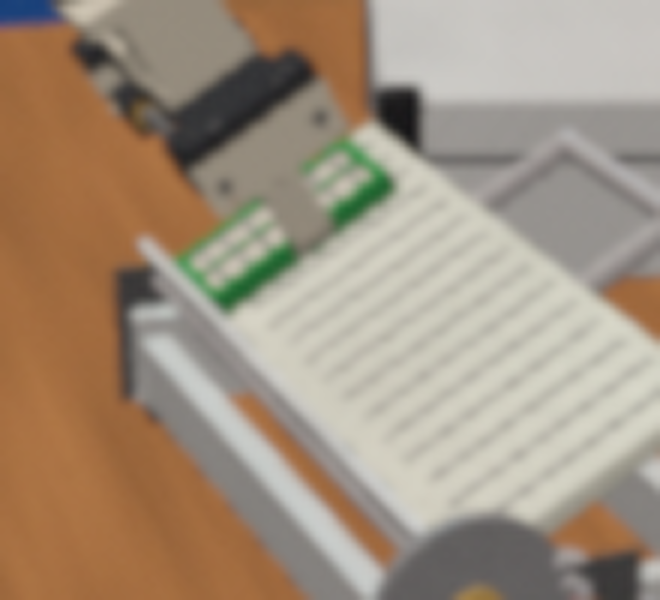

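>>> move_arm --pt "64 0 0 0 0 0 0" --pt "68 0 0 0 0 0 0" --pt "70 0 0 0 0 0 0" --pt "70 0 0 -15 0 0 0" --pt "70 0 0 -40 0 0 0" --pt "70 0 0 -50 0 0 0" --pt "70 0 0 -30 0 0 0" --pt "70 0 0 0 0 0 0"

```text
time: 26.2
tool_pos: [0.4515, 0.3398, 0.2337]
tool_rot: [2.613, -0.0, 1.664]
contact_force: [0.1, 0.6, -0.3]
opening: 0.0705
```

```bash
python3 snap.py s16 side 220 130 110 100 6;python3 - <<'E'
from h import *
for c in("top","side"):
    for o in cassettes(c): print(c,o)
E
```

```text
top (0.5439, 0.3811, 0.251, 128, 65)
top (0.6178, -0.1707, -0.227, 115, 63)
top (0.4541, -0.2828, 0.129, 114, 64)
top (0.6068, -0.3009, -0.251, 115, 64)
side (0.6132, -0.1804, -0.218, 117, 84)
side (0.4504, -0.291, 0.125, 118, 78)
side (0.6021, -0.3096, -0.259, 116, 80)
```

View pics/s16.png

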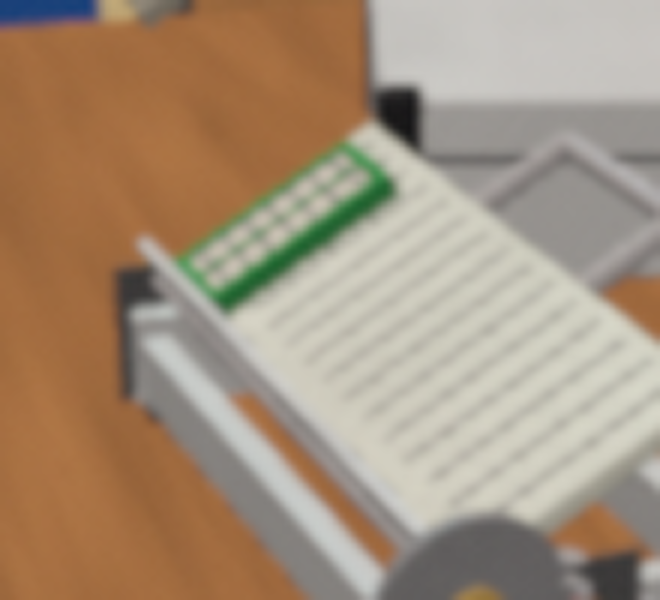

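The first cassette lies flat on the board at the +y end, near 290,225. On to the second.

```bash
python3 - <<'E'
from h import *
plan([.6188,-.1707,.24],[np.pi,0,np.pi/2-.23],12)
E
```

```text
[-43.5, 9.0, 4.4] [0.043, -0.007, 0.026]
[-43.3, 10.3, 4.2] [0.043, -0.007, 0.026]
[-42.9, 11.6, 4.0] [0.043, -0.007, 0.026]
[-42.6, 12.9, 3.8] [0.043, -0.007, 0.026]
[-42.2, 14.2, 3.5] [0.043, -0.007, 0.026]
[-41.8, 15.4, 3.1] [0.043, -0.007, 0.026]
[-41.4, 16.7, 2.7] [0.043, -0.007, 0.026]
[-40.9, 17.9, 2.2] [0.043, -0.007, 0.026]
[-40.4, 19.0, 1.7] [0.043, -0.007, 0.026]
[-39.9, 20.1, 1.1] [0.043, -0.007, 0.026]
[-39.3, 21.2, 0.5] [0.043, -0.007, 0.026]
[-38.7, 22.2, -0.2] [0.043, -0.007, 0.026]
```

>>> move_arm --pt "80 -43 9 4 0.043 -0.007 0.026" --pt "80 -43 10 4 0.043 -0.007 0.026" --pt "80 -43 12 4 0.043 -0.007 0.026" --pt "80 -43 13 4 0.043 -0.007 0.026" --pt "80 -42 14 3 0.043 -0.007 0.026" --pt "80 -42 15 3 0.043 -0.007 0.026" --pt "80 -41 17 3 0.043 -0.007 0.026" --pt "80 -41 18 2 0.043 -0.007 0.026" --pt "80 -40 19 2 0.043 -0.007 0.026" --pt "80 -40 20 1 0.043 -0.007 0.026" --pt "80 -39 21 0 0.043 -0.007 0.026" --pt "80 0 0 0 0 0 0"

```text
time: 27.9
tool_pos: [0.6055, -0.1477, 0.2175]
tool_rot: [3.141, 0.005, 1.355]
contact_force: [-0.1, 1.0, -1.4]
opening: 0.0799
```

```bash
python3 - <<'E'
from h import *
for c in("top","side"):
    for o in cassettes(c): print(c,o)
plan([.6188,-.1707,.06],[np.pi,0,np.pi/2-.23],4)
E
python3 snap.py t17 top 75 185 220 120 3
```

```text
top (0.5471, 0.3821, 0.246, 121, 65)
top (0.4539, -0.2828, 0.129, 114, 64)
top (0.6068, -0.301, -0.25, 115, 64)
side (0.6131, -0.1806, -0.221, 117, 84)
side (0.4504, -0.291, 0.125, 118, 78)
side (0.6024, -0.3097, -0.269, 116, 80)
[-5.5, 4.8, 39.5] [0.0, 0.001, 0.004]
[-5.5, 4.9, 39.5] [0.0, 0.001, 0.004]
[-5.5, 4.9, 39.5] [0.0, 0.001, 0.004]
[-5.5, 4.9, 39.5] [0.0, 0.001, 0.004]
```

View pics/t17.png

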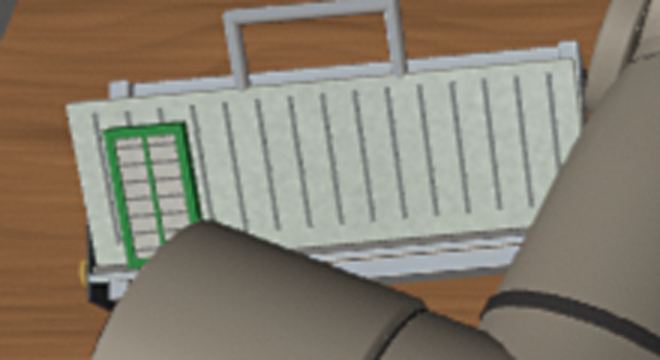

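>>> move_arm --pt "80 -6 5 40 0 0 0" --pt "80 -6 5 40 0 0 0" --pt "80 -6 5 40 0 0 0" --pt "80 -4 5 35 0 0 0" --pt "80 0 0 0 0 0 0"

```text
time: 28.72
tool_pos: [0.6208, -0.1635, 0.0642]
tool_rot: [3.133, 0.004, 1.369]
contact_force: [-1.6, -0.1, 0.5]
opening: 0.0799
```

```bash
python3 - <<'E'
from h import *
for c in("side",):
    for o in cassettes(c): print(c,o)
plan([.6188,-.1707,.0065],[np.pi,0,np.pi/2-.23],1)
E
python3 snap.py s17 side 260 180 160 140 4
```

```text
side (0.6131, -0.1804, -0.225, 117, 84)
side (0.4505, -0.2912, 0.125, 118, 77)
side (0.6021, -0.3097, -0.259, 116, 80)
[-7.2, -2.4, 59.7] [0.012, 0.004, 0.028]
```

View pics/s17.png

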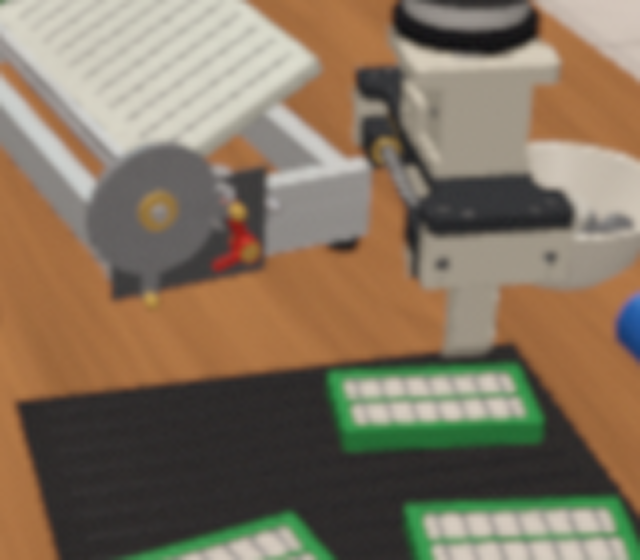

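>>> move_arm --pt "80 -7 -2 20 0.01 0.004 0.028" --pt "80 0 0 20 0 0 0" --pt "80 0 0 12 0 0 0" --pt "80 0 0 4 0 0 0" --pt "80 0 0 0 0 0 0"

```text
time: 29.5
tool_pos: [0.6222, -0.1729, 0.014]
tool_rot: [3.129, 0.002, 1.337]
contact_force: [0.2, -0.2, -0.2]
opening: 0.0799
```

```bash
python3 - <<'E'
from h import *
plan([.6188,-.1707,.0065],[np.pi,0,np.pi/2-.23],1)
E
```

```text
[1.4, -3.9, 7.4] [0.013, 0.002, -0.004]
```

>>> move_arm --pt "80 1 -4 7 0.013 0 -0.004" --pt "80 0 0 0 0 0 0" --pt "50 0 0 0 0 0 0" --pt "50 0 0 0 0 0 0" --pt "50 0 0 0 0 0 0" --pt "50 0 0 0 0 0 0" --newtons 30

```text
time: 30.25
tool_pos: [0.6192, -0.1711, 0.0079]
tool_rot: [3.14, 0.002, 1.341]
contact_force: [0.1, -0.2, -0.6]
opening: 0.0594
```

>>> move_arm --pt "50 0 0 -25 0 0 0" --pt "50 0 0 -45 0 0 0" --pt "50 0 0 -50 0 0 0" --pt "50 0 0 -50 0 0 0" --pt "50 0 0 -50 0 0 0" --pt "50 0 0 -15 0 0 0"

```text
time: 31.0
tool_pos: [0.6177, -0.1701, 0.2472]
tool_rot: [-3.136, 0.001, 1.341]
contact_force: [0.5, -0.1, -1.0]
opening: 0.0594
```

```bash
python3 - <<'E'
from h import *
p,r=place(.045,.01,.08,dz=.0031); p=p-[.03,0,0]; print(p)
plan([p[0],p[1],.25],[np.pi,0,r[2]],9)
E
```

```text
[0.46674868 0.25141488 0.18309396]
[41.8, -27.0, -0.2] [-0.001, 0.0, -0.036]
[42.7, -25.5, -0.2] [-0.001, 0.0, -0.036]
[43.6, -23.9, -0.2] [-0.001, 0.0, -0.036]
[44.5, -22.3, -0.3] [-0.001, 0.0, -0.036]
[45.2, -20.7, -0.3] [-0.001, 0.0, -0.036]
[46.0, -19.0, -0.3] [-0.001, 0.0, -0.036]
[46.6, -17.3, -0.3] [-0.001, 0.0, -0.036]
[47.2, -15.6, -0.3] [-0.001, 0.0, -0.036]
[47.8, -13.9, -0.3] [-0.001, 0.0, -0.036]
```

>>> move_arm --pt "50 42 -27 0 0 0 -0.036" --pt "50 43 -25 0 0 0 -0.036" --pt "50 44 -24 0 0 0 -0.036" --pt "50 44 -22 0 0 0 -0.036" --pt "50 45 -21 0 0 0 -0.036" --pt "50 46 -19 0 0 0 -0.036" --pt "50 47 -17 0 0 0 -0.036" --pt "50 47 -16 0 0 0 -0.036" --pt "50 40 -12 0 0 0 -0.036" --pt "50 0 0 0 0 0 0"

```text
time: 32.25
tool_pos: [0.4632, 0.2551, 0.2485]
tool_rot: [-3.14, 0.0, 1.673]
contact_force: [-0.3, -0.3, -2.5]
opening: 0.0598
```

```bash
python3 - <<'E'
from h import *
p,r=place(.045,.012,.06,dz=.0031)
plan(p,r,6)
E
```

```text
[-1.2, 7.5, 13.6] [-0.088, -0.0, 0.001]
[-1.2, 6.3, 14.2] [-0.088, -0.0, 0.001]
[-1.2, 5.0, 14.7] [-0.088, -0.0, 0.001]
[-1.2, 3.7, 15.1] [-0.088, -0.0, 0.001]
[-1.2, 2.4, 15.4] [-0.088, -0.0, 0.001]
[-1.2, 1.0, 15.5] [-0.088, -0.0, 0.001]
```

>>> move_arm --pt "50 -1 8 13 -0.088 0 0" --pt "50 -1 6 14 -0.088 0 0" --pt "50 -1 5 14 -0.088 0 0" --pt "50 -1 4 15 -0.088 0 0" --pt "50 -1 2 15 -0.088 0 0" --pt "50 -1 1 14 -0.086 0 0" --pt "50 0 0 0 0 0 0"

```text
time: 33.12
tool_pos: [0.5107, 0.2477, 0.1682]
tool_rot: [2.603, 0.003, 1.669]
contact_force: [-0.3, 0.5, -0.5]
opening: 0.0598
```

```bash
python3 - <<'E'
from h import *
p,r=place(.045,.012,.005,dz=.0031)
plan(p,r,4)
E
python3 snap.py s18 side 220 110 150 140 4
```

```text
[1.3, -0.8, 13.8] [0.004, 0.0, 0.001]
[1.3, -0.7, 13.8] [0.004, 0.0, 0.001]
[1.3, -0.7, 13.8] [0.004, 0.0, 0.001]
[1.3, -0.6, 13.8] [0.004, 0.0, 0.001]
```

View pics/s18.png

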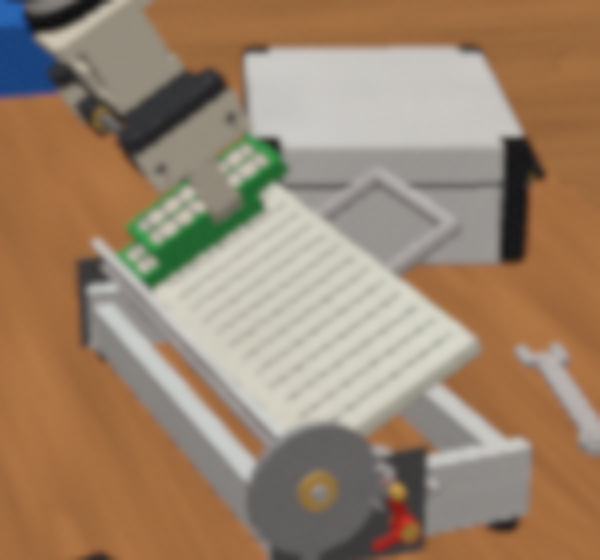

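>>> move_arm --pt "50 1.5 -2 14 0 0 0" --pt "50 1.5 -2 14 0 0 0" --pt "50 1.5 -2 14 0 0 0" --pt "50 0.5 -2 9 0 0 0" --pt "50 0 0 0 0 0 0"

```text
time: 33.85
tool_pos: [0.5354, 0.2558, 0.1207]
tool_rot: [2.599, 0.001, 1.666]
contact_force: [0.1, 0.1, -0.7]
opening: 0.0597
```

```bash
python3 - <<'E'
from h import *
p,r=place(.045,.005,.00,dz=.0031)
plan(p,r,1)
E
python3 snap.py s19 side 220 130 110 100 6
```

```text
[-0.6, -7.6, 6.3] [0.019, 0.001, -0.001]
```

View pics/s19.png

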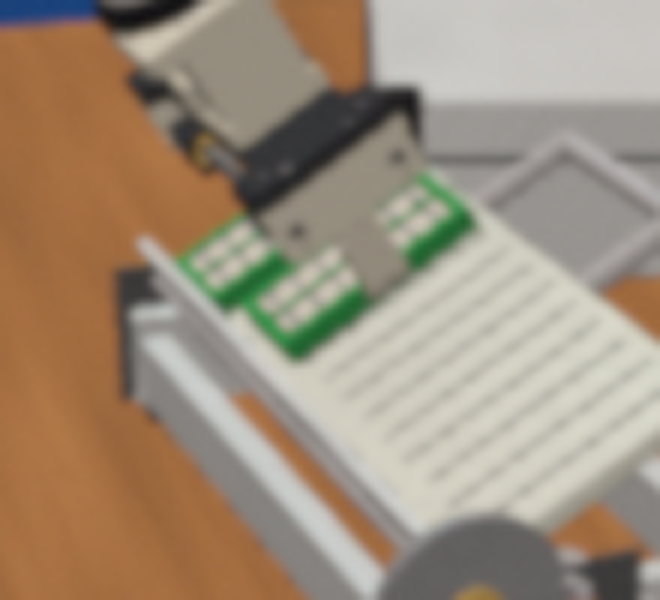

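>>> move_arm --pt "50 0 -4 3 0.018 0 0" --pt "50 0 -3 2.5 0 0 0" --pt "50 0 -1 1 0 0 0" --pt "50 0 0 0 0 0 0"

```text
time: 34.45
tool_pos: [0.5323, 0.256, 0.1135]
tool_rot: [2.612, -0.001, 1.667]
contact_force: [-0.1, 0.5, -0.8]
opening: 0.0596
```

```bash
python3 - <<'E'
from h import *
p,r=place(.045,.0,.00,dz=.0031)
plan(p,r,1)
E
python3 snap.py s20 side 220 130 110 100 6
```

```text
[-1.1, -6.2, 1.8] [0.005, 0.0, -0.001]
```

View pics/s20.png

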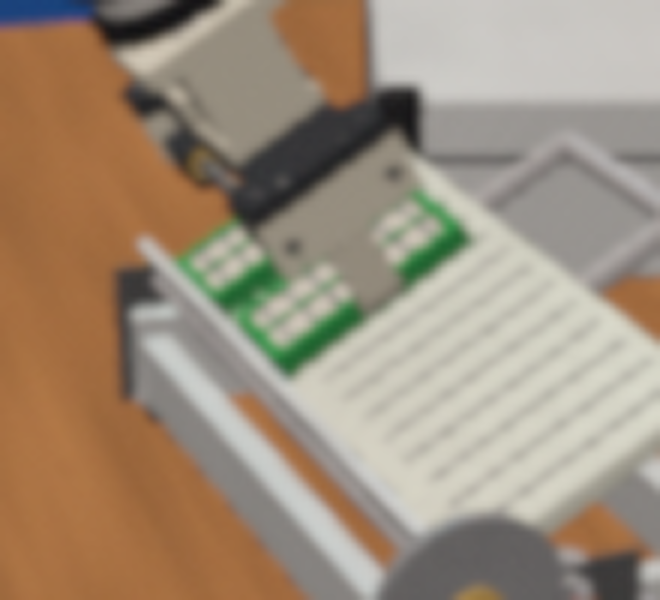

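>>> move_arm --pt "50 -0.5 -2 1.5 0 0 0" --pt "50 0 0 0 0 0 0" --pt "63 0 0 0 0 0 0" --pt "66 0 0 0 0 0 0" --pt "66 0 0 0 0 0 0" --pt "66 0 0 -15 0 0 0" --pt "66 0 0 -40 0 0 0" --pt "66 0 0 -50 0 0 0" --pt "66 0 0 -30 0 0 0" --pt "66 0 0 0 0 0 0"

```text
time: 35.8
tool_pos: [0.4603, 0.2492, 0.2347]
tool_rot: [2.609, -0.004, 1.669]
contact_force: [-0.2, -0.1, 0.1]
opening: 0.0657
```

```bash
python3 snap.py s21 side 220 130 110 100 6;python3 - <<'E'
from h import *
for c in("top","side"):
    for o in cassettes(c): print(c,o)
E
```

```text
top (0.5577, 0.3848, 0.246, 99, 65)
top (0.5707, 0.2867, 0.229, 94, 65)
top (0.4539, -0.2828, 0.129, 114, 64)
top (0.6071, -0.3011, -0.25, 115, 64)
side (0.4504, -0.291, 0.125, 118, 78)
side (0.6024, -0.3096, -0.269, 116, 80)
```

View pics/s21.png

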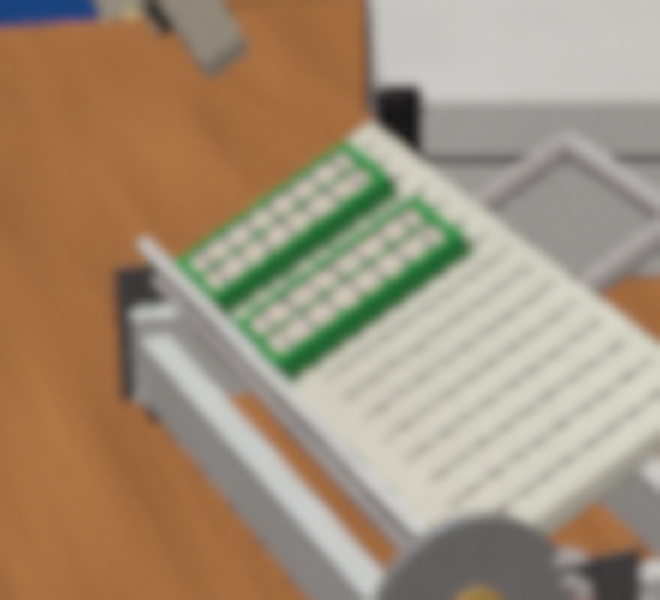

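Two cassettes are placed side by side (near 290,225 and 350,285). Now the third.

```bash
python3 - <<'E'
from h import *
plan([.4549,-.2828,.24],[np.pi,0,np.pi/2+.129],12)
E
```

```text
[-44.0, -3.7, -3.1] [0.044, 0.001, -0.003]
[-44.0, -3.9, -3.0] [0.044, 0.001, -0.003]
[-44.0, -4.2, -2.8] [0.044, 0.001, -0.003]
[-44.0, -4.4, -2.6] [0.044, 0.001, -0.003]
[-44.0, -4.6, -2.5] [0.044, 0.001, -0.003]
[-43.9, -4.8, -2.3] [0.044, 0.001, -0.003]
[-43.9, -5.1, -2.1] [0.044, 0.001, -0.003]
[-43.9, -5.3, -1.9] [0.044, 0.001, -0.003]
[-43.9, -5.5, -1.7] [0.044, 0.001, -0.003]
[-43.9, -5.6, -1.5] [0.044, 0.001, -0.003]
[-43.9, -5.8, -1.3] [0.044, 0.001, -0.003]
[-43.9, -6.0, -1.0] [0.044, 0.001, -0.003]
```

>>> move_arm --pt "80 -44 -4 -5 0.044 0 0" --pt "80 -44 -4 -5 0.044 0 0" --pt "80 -44 -4 -5 0.044 0 0" --pt "80 -44 -4 -4 0.044 0 0" --pt "80 -44 -5 -4 0.044 0 0" --pt "80 -44 -5 -3 0.044 0 -0.005" --pt "80 -44 -5 -3 0.044 0 -0.005" --pt "80 -44 -5 -2 0.044 0 -0.005" --pt "80 -44 -5 -2 0.044 0 -0.005" --pt "80 -44 -6 -1 0.044 0 -0.005" --pt "80 -40 -6 0 0.044 0 -0.005" --pt "80 0 0 0 0 0 0"

```text
time: 37.5
tool_pos: [0.4457, -0.2535, 0.2298]
tool_rot: [3.141, -0.01, 1.695]
contact_force: [0.7, 1.3, -0.5]
opening: 0.0802
```

```bash
python3 - <<'E'
from h import *
for c in("top","side"):
    for o in cassettes(c): print(c,o)
plan([.4549,-.2828,.05],[np.pi,0,np.pi/2+.129],5)
E
python3 snap.py t22 top 75 185 220 120 3
```

```text
top (0.5436, 0.381, 0.252, 128, 65)
top (0.5539, 0.2828, 0.229, 128, 65)
side (0.4502, -0.2912, 0.125, 118, 77)
side (0.6024, -0.3097, -0.269, 116, 80)
[-6.9, 1.0, 36.0] [0.0, -0.002, -0.0]
[-6.9, 1.0, 36.0] [0.0, -0.002, -0.0]
[-6.8, 1.0, 36.0] [0.0, -0.002, -0.0]
[-6.7, 1.0, 36.0] [0.0, -0.002, -0.0]
[-6.6, 1.1, 36.0] [0.0, -0.002, -0.0]
```

View pics/t22.png

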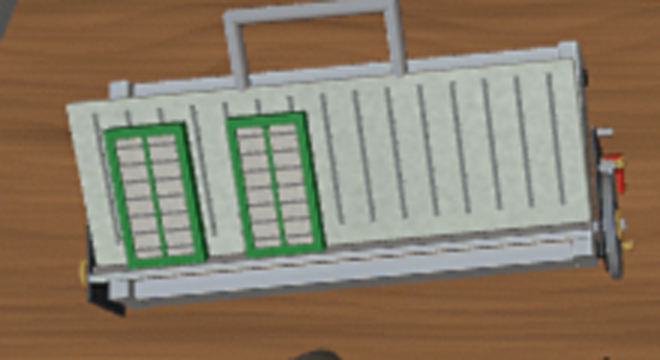

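```bash
cat > chk.py <<'E'
from h import *
from cell import robot
im=robot.read_camera("top")["img"]; hsv=cv2.cvtColor(im,cv2.COLOR_RGB2HSV)
m=cv2.inRange(hsv,(45,90,40),(85,255,255)); cs,_=cv2.findContours(m,cv2.RETR_EXTERNAL,cv2.CHAIN_APPROX_NONE)
for k in cs:
    if cv2.contourArea(k)<500 or k[:,0,0].mean()>300: continue
    def f(v):
        P=board2world([[.061+v[0]+sx*.055*np.cos(v[2])-sy*.03*np.sin(v[2]),v[1]+sx*.055*np.sin(v[2])+sy*.03*np.cos(v[2]),.022] for sx,sy in((-1,-1),(-1,1),(1,1),(1,-1))],S,A)
        q=proj(P,"top").astype(np.float32); b=cv2.boxPoints(cv2.minAreaRect(k)); 
        d=np.linalg.norm(q[:,None]-b[None],axis=2).argmin(1)
        return (q-b[d]).ravel()
    y0=.135
    r=min((least_squares(f,[0,y,0.]) for y in(-.135,-.045,.045,.135)),key=lambda r:r.cost)
    print("du mm %.1f y mm %.1f ang %.3f cost %.2f"%(r.x[0]*1e3,r.x[1]*1e3,r.x[2],r.cost))
E
python3 chk.py
```

```text
du mm 3.9 y mm 134.2 ang 0.013 cost 3.39
du mm 4.7 y mm 43.2 ang 0.016 cost 2.64
```

```bash
python3 - <<'E'
from h import *
from cell import robot
im=robot.read_camera("top")["img"][215:290,90:190,::-1]; im=cv2.resize(im,None,fx=8,fy=8,interpolation=cv2.INTER_CUBIC)
def dot(P,c):
    for u in (proj(P,"top")-[90,215])*8+3.5: cv2.circle(im,tuple(int(v) for v in u),3,c,-1)
for y in np.linspace(.0,.193,12):
    dot(board2world([.006,y,.008],S,A),(0,0,255)); dot(board2world([.006,y,.028],S,A),(255,0,0))
    dot(board2world([.136,y,.008],S,A),(0,255,255))
cv2.imwrite("pics/t23.png",im)
E
```

View pics/t23.png

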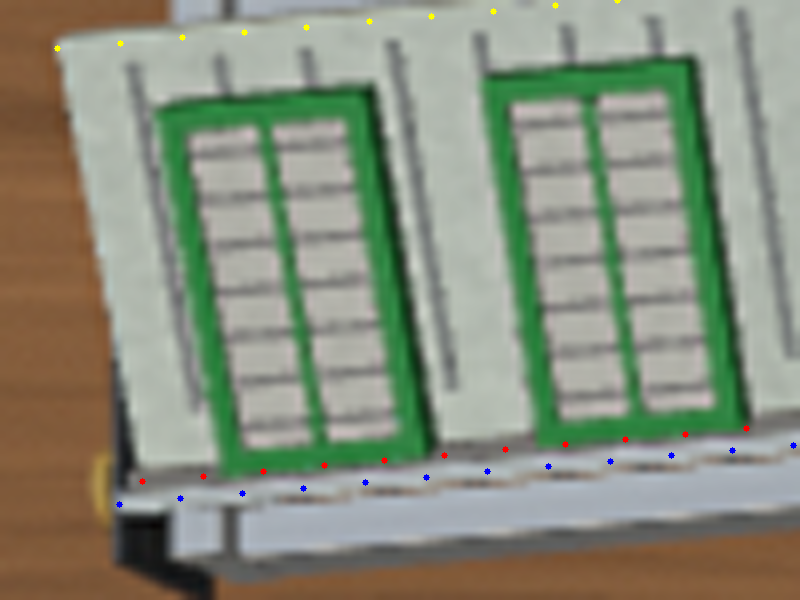

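>>> move_arm --pt "80 -7 1 36 0 0 0" --pt "80 -7 1 36 0 0 0" --pt "80 -7 1 36 0 0 0" --pt "80 -7 1 36 0 0 0" --pt "80 -5 1 30 0 0 0" --pt "80 0 0 0 0 0 0"

```text
time: 38.55
tool_pos: [0.4587, -0.2775, 0.0573]
tool_rot: [3.131, -0.002, 1.707]
contact_force: [-0.1, 0.2, 0.8]
opening: 0.08
```

```bash
python3 - <<'E'
from h import *
for c in("side",):
    for o in cassettes(c): print(c,o)
plan([.4549,-.2828,.0065],[np.pi,0,np.pi/2+.129],1)
E
```

```text
side (0.4501, -0.2914, 0.136, 118, 77)
side (0.6024, -0.3097, -0.269, 116, 80)
[-4.2, -5.7, 52.1] [0.012, -0.001, 0.007]
```

>>> move_arm --pt "80 -4 -5 20 0.012 0 0.007" --pt "80 0 -2 18 0 0 0" --pt "80 0 -1 9 0 0 0" --pt "80 0 0 3 0 0 0" --pt "80 0 0 0 0 0 0"

```text
time: 39.22
tool_pos: [0.454, -0.2844, 0.0101]
tool_rot: [3.138, 0.006, 1.7]
contact_force: [0.7, 0.2, 0.1]
opening: 0.0799
```

```bash
python3 - <<'E'
from h import *
plan([.4549,-.2828,.0065],[np.pi,0,np.pi/2+.129],1)
E
```

```text
[1.5, 1.1, 3.6] [0.004, 0.006, 0.001]
```

>>> move_arm --pt "80 1 1 3.5 0 0.005 0" --pt "50 0 0 0 0 0 0" --pt "50 0 0 0 0 0 0" --pt "50 0 0 0 0 0 0" --pt "50 0 0 0 0 0 0" --newtons 30

```text
time: 39.85
tool_pos: [0.4556, -0.2837, 0.0075]
tool_rot: [3.136, 0.002, 1.701]
contact_force: [0.6, 0.5, -0.4]
opening: 0.0597
```

>>> move_arm --pt "50 0 0 -25 0 0 0" --pt "50 0 0 -45 0 0 0" --pt "50 0 0 -50 0 0 0" --pt "50 0 0 -50 0 0 0" --pt "50 0 0 -50 0 0 0" --pt "50 0 0 -15 0 0 0"

```text
time: 40.6
tool_pos: [0.4532, -0.2827, 0.2479]
tool_rot: [3.14, -0.002, 1.7]
contact_force: [0.6, -0.2, -1.9]
opening: 0.0595
```

```bash
python3 - <<'E'
from h import *
p,r=place(-.045,.01,.08,dz=.0035); p=p-[.03,0,0]; print(p)
plan([p[0],p[1],.25],[np.pi,0,r[2]],9)
E
```

```text
[0.47566419 0.16185733 0.18274763]
[48.7, 8.9, -0.1] [0.0, -0.0, 0.004]
[48.7, 8.7, -0.1] [0.0, -0.0, 0.004]
[48.7, 8.5, -0.1] [0.0, -0.0, 0.004]
[48.8, 8.3, -0.1] [0.0, -0.0, 0.004]
[48.8, 8.1, -0.2] [0.0, -0.0, 0.004]
[48.8, 8.0, -0.2] [0.0, -0.0, 0.004]
[48.8, 7.8, -0.2] [0.0, -0.0, 0.004]
[48.9, 7.6, -0.2] [0.0, -0.0, 0.004]
[48.9, 7.4, -0.2] [0.0, -0.0, 0.004]
```

>>> move_arm --pt "50 49 9 0 0 0 0.004" --pt "50 49 9 0 0 0 0.004" --pt "50 49 9 0 0 0 0.004" --pt "50 49 8 0 0 0 0.004" --pt "50 49 8 0 0 0 0.004" --pt "50 49 8 0 0 0 0.004" --pt "50 49 8 0 0 0 0.004" --pt "50 45 7 0 0 0 0.004" --pt "50 25 4 0 0 0 0" --pt "50 0 0 0 0 0 0"

```text
time: 41.85
tool_pos: [0.4759, 0.1475, 0.2496]
tool_rot: [3.136, 0.001, 1.665]
contact_force: [-0.6, -0.3, -0.6]
opening: 0.0596
```

```bash
python3 - <<'E'
from h import *
p,r=place(-.045,.012,.06,dz=.0035)
plan(p,r,6)
E
```

```text
[1.9, 7.0, 13.9] [-0.086, 0.0, -0.0]
[1.9, 5.8, 14.5] [-0.086, 0.0, -0.0]
[1.9, 4.6, 14.9] [-0.086, 0.0, -0.0]
[1.9, 3.3, 15.2] [-0.086, 0.0, -0.0]
[1.9, 1.9, 15.5] [-0.086, 0.0, -0.0]
[1.9, 0.6, 15.6] [-0.086, 0.0, -0.0]
```

>>> move_arm --pt "50 2 7 14 -0.086 0 0" --pt "50 2 6 14 -0.086 0 0" --pt "50 2 4 15 -0.086 0 0" --pt "50 2 3 15 -0.086 0 0" --pt "50 2 2 15 -0.086 0 0" --pt "50 2 0 15 -0.084 0 0" --pt "50 0 0 0 0 0 0"

```text
time: 42.72
tool_pos: [0.5162, 0.1557, 0.1652]
tool_rot: [2.609, 0.006, 1.661]
contact_force: [0.2, -0.5, -1.5]
opening: 0.0595
```

```bash
python3 - <<'E'
from h import *
p,r=place(-.045,.012,.005,dz=.0035)
plan(p,r,4)
E
```

```text
[1.9, 0.4, 13.7] [0.002, 0.002, -0.001]
[1.9, 0.5, 13.7] [0.002, 0.002, -0.001]
[1.8, 0.5, 13.7] [0.002, 0.002, -0.001]
[1.8, 0.5, 13.7] [0.002, 0.002, -0.001]
```

>>> move_arm --pt "50 2 -1 14 0 0 0" --pt "50 2 -1 14 0 0 0" --pt "50 2 -1 14 0 0 0" --pt "50 1 -1 9 0 0 0" --pt "50 0 0 0 0 0 0"

```text
time: 43.35
tool_pos: [0.5441, 0.1656, 0.1247]
tool_rot: [2.62, 0.01, 1.657]
contact_force: [0.2, 1.3, -0.5]
opening: 0.0601
```

```bash
python3 - <<'E'
from h import *
p,r=place(-.045,.005,.00,dz=.0035)
plan(p,r,1)
E
python3 snap.py s24 side 220 130 110 100 6
```

```text
[0.1, -9.4, 10.4] [-0.002, 0.014, -0.005]
```

View pics/s24.png

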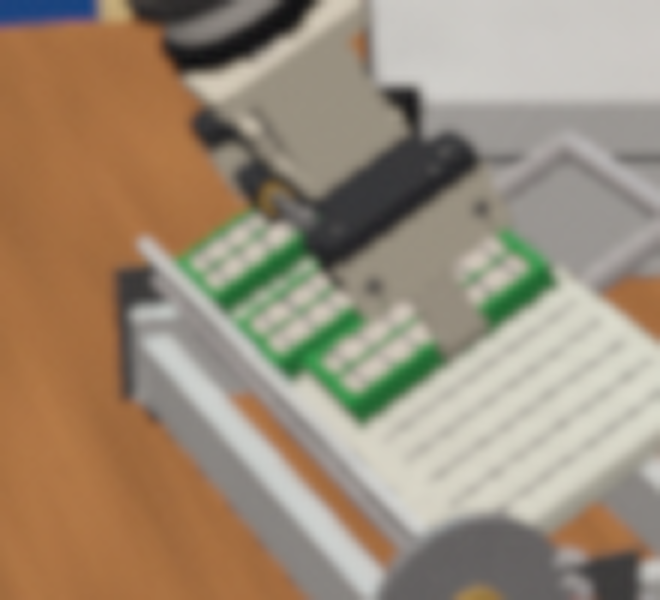

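>>> move_arm --pt "50 0 -4 4 0 0.012 -0.004" --pt "50 0 -3 3 0 0 0" --pt "50 0 -2 2 0 0 0" --pt "50 0 -1 1 0 0 0" --pt "50 0 0 0 0 0 0"

```text
time: 44.08
tool_pos: [0.5421, 0.1671, 0.1201]
tool_rot: [2.631, 0.004, 1.665]
contact_force: [0.3, -0.3, -0.4]
opening: 0.0598
```

```bash
python3 - <<'E'
from h import *
p,r=place(-.045,.0,.00,dz=.0035)
plan(p,r,1)
E
python3 snap.py s25 side 220 130 110 100 6
```

```text
[-1.6, -10.4, 7.5] [-0.013, 0.005, -0.001]
```

View pics/s25.png

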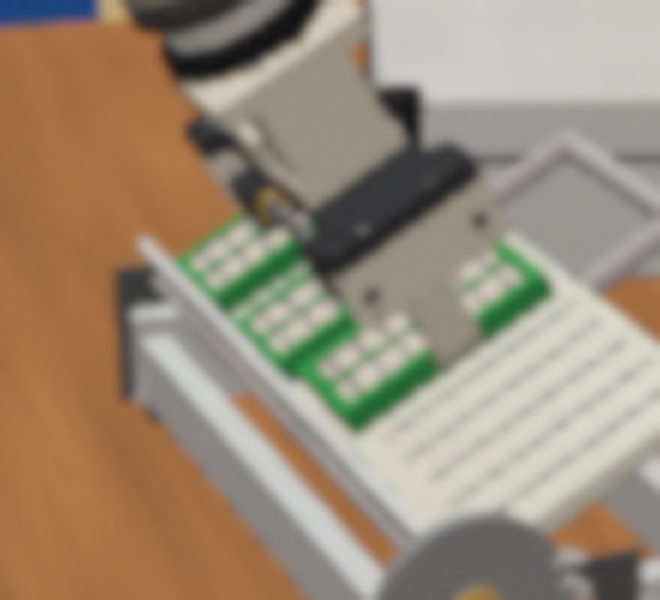

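>>> move_arm --pt "50 0 0 4 -0.013 0 0"

```text
time: 44.3
tool_pos: [0.5455, 0.1684, 0.1215]
tool_rot: [2.625, 0.006, 1.663]
contact_force: [0.3, -0.9, -0.9]
opening: 0.0595
```

>>> move_arm --pt "50 0 -4 0 0 0 0"

```text
time: 44.42
tool_pos: [0.5429, 0.1686, 0.1211]
tool_rot: [2.627, 0.007, 1.663]
contact_force: [0.0, 0.2, -0.5]
opening: 0.0597
```

```bash
python3 - <<'E'
from h import *
p,r=place(-.045,.0,.00,dz=.0035)
plan(p,r,1)
E
```

```text
[-3.0, -11.7, 7.9] [-0.009, 0.008, -0.001]
```

>>> move_arm --pt "50 -2 -6 6 -0.01 0.006 0" --pt "50 0 0 0 0 0 0"

```text
time: 44.68
tool_pos: [0.5427, 0.1682, 0.1203]
tool_rot: [2.629, 0.004, 1.665]
contact_force: [1.0, -0.1, 0.2]
opening: 0.0597
```

```bash
python3 - <<'E'
from h import *
p,r=place(-.045,.0,.00,dz=.0035)
plan(p,r,1)
E
```

```text
[-2.7, -11.1, 7.3] [-0.012, 0.005, -0.001]
```

```bash
python3 - <<'E'
from h import *
from cell import robot
o=robot.observe()
for k in o: print(k,np.round(o[k],4))
E
python3 snap.py t25 top 75 165 220 140 3;python3 snap.py s26 side 230 80 140 140 4
```

```text
time 44.675
qpos [ 0.1958  0.3507  2.0032 -0.193   0.2831 -1.2984]
qvel [ 0.0038 -0.0009  0.0052 -0.0033  0.0007  0.0034]
joint_efforts [ 9.10000e-03 -3.83011e+01 -1.90470e+01 -1.49100e-01 -2.23530e+00
 -9.89000e-02]
tool_pos [0.5427 0.1682 0.1203]
tool_rot [2.6295 0.0042 1.6646]
contact_force [ 0.9751 -0.1447  0.1503]
torque [ 0.0336  0.3894 -0.0193]
opening 0.0597
```

View pics/t25.png

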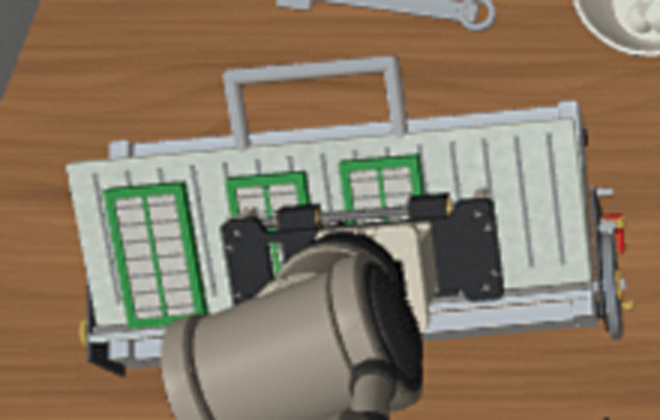

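View pics/s26.png

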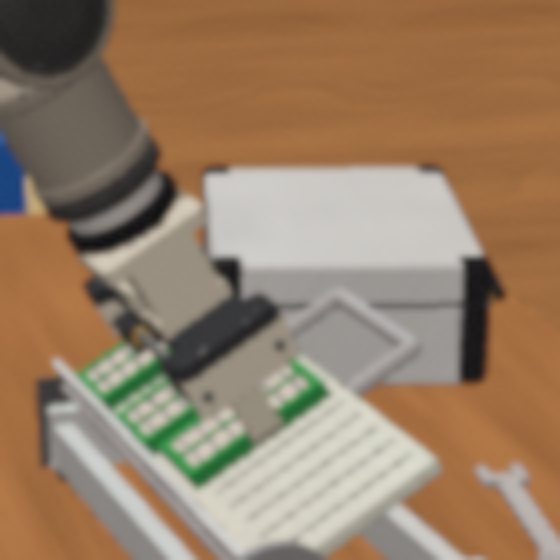

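Joint 5 is at its 0.28 rad limit (0.283), which explains the stalled motion; nothing is in contact. I'll ease the tilt by about 0.06–0.08 rad and let the lower end settle on release.

```bash
cat >> h.py <<'E'
def place2(y,du,dw,dz,dt):
    global A
    p,r=place(y,du,dw,dz); R=Rn.from_euler('xyz',r); c=p-R.apply([0,0,dz]); R=R*Rn.from_rotvec([dt,0,0])
    return c+R.apply([0,0,dz]),R.as_euler('xyz')
E
python3 - <<'E'
from h import *
p,r=place2(-.045,.007,.0045,.0035,.07)
print(p,r); plan(p,r,2)
E
```

```text
[0.54046235 0.16524338 0.11576176] [ 2.68759265e+00 -2.22044605e-16  1.66779633e+00]
[-1.4, -2.2, 1.4] [0.029, 0.003, -0.0]
[-1.4, -2.2, 1.4] [0.029, 0.003, -0.0]
```

>>> move_arm --pt "50 -1.5 0 -2 0.035 0.003 0" --pt "50 -1.5 0 -2 0.035 0.002 0" --pt "50 0 0 0 0 0 0"

```text
time: 45.25
tool_pos: [0.5409, 0.165, 0.1237]
tool_rot: [2.701, -0.0, 1.667]
contact_force: [0.5, -0.2, -0.9]
opening: 0.0594
```

```bash
python3 - <<'E'
from h import *
from cell import robot
print(robot.observe()["qpos"].round(3))
p,r=place2(-.045,.006,.004,.0035,.07)
plan(p,r,1)
E
```

```text
[ 0.181  0.35   1.947 -0.09   0.407 -1.412]
[0.3, -4.7, 7.6] [-0.014, -0.0, -0.001]
```

>>> move_arm --pt "50 0 -3 4 -0.015 0 0" --pt "50 0 -2 3 -0.01 0 0" --pt "50 0 0 0 0 0 0"

```text
time: 45.62
tool_pos: [0.539, 0.1649, 0.1146]
tool_rot: [2.675, -0.0, 1.667]
contact_force: [-0.1, -0.1, -0.4]
opening: 0.0596
```

```bash
python3 - <<'E'
from h import *
from cell import robot
print(robot.observe()["qpos"].round(3))
p,r=place2(-.045,.004,.002,.0035,.04)
plan(p,r,1)
E
python3 snap.py s27 side 220 130 110 100 6
```

```text
[ 0.183  0.359  1.984 -0.118  0.335 -1.382]
[0.2, -0.9, 2.3] [-0.017, 0.0, -0.001]
```

View pics/s27.png

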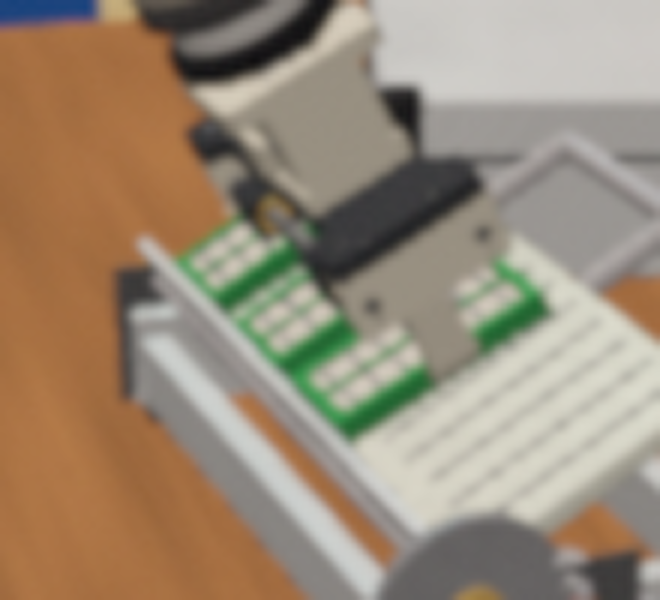

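>>> move_arm --pt "50 0 -1 2 -0.015 0 0" --pt "50 0 0 0 0 0 0"

```text
time: 45.98
tool_pos: [0.5399, 0.1651, 0.1132]
tool_rot: [2.657, -0.0, 1.667]
contact_force: [-0.2, 0.3, -0.2]
opening: 0.0595
```

```bash
python3 - <<'E'
from h import *
from cell import robot
print(robot.observe()["qpos"].round(3))
p,r=place2(-.045,.0,.001,.0035,.02)
plan(p,r,1)
E
```

```text
[ 0.184  0.361  1.998 -0.136  0.302 -1.363]
[0.1, -5.0, 1.8] [-0.019, -0.0, -0.001]
```

>>> move_arm --pt "63 0 0 0 0 0 0" --pt "66 0 0 0 0 0 0" --pt "66 0 0 0 0 0 0" --pt "66 0 0 -10 0 0 0" --pt "66 0 3 -25 0.02 0 0" --pt "66 0 8 -40 0.03 0 0" --pt "66 0 10 -40 0.03 0 0" --pt "66 0 0 -20 0 0 0" --pt "66 0 0 0 0 0 0"

```text
time: 47.1
tool_pos: [0.4975, 0.1612, 0.2509]
tool_rot: [2.738, -0.002, 1.668]
contact_force: [1.2, 0.4, -0.6]
opening: 0.0662
```

```bash
python3 snap.py s28 side 220 130 110 100 6;python3 - <<'E'
from h import *
for c in("top","side"):
    for o in cassettes(c): print(c,o)
E
```

```text
top (0.6069, -0.3008, -0.25, 115, 64)
side (0.6021, -0.3097, -0.259, 116, 80)
```

View pics/s28.png

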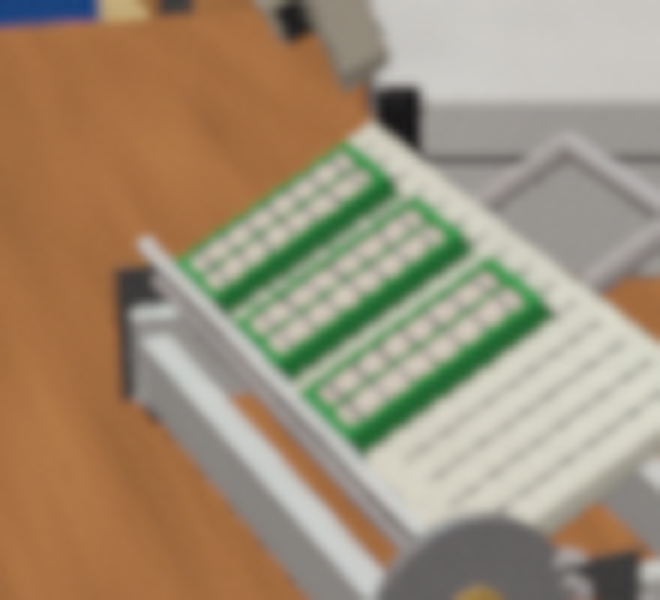

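Three are down. For the fourth I'll grip 15 mm toward its upper end, to keep joint 5 off its limit.

```bash
python3 - <<'E'
from h import *
plan([.6224,-.3045,.24],[np.pi,0,np.pi/2-.25],11)
E
```

```text
[-43.2, 6.4, 3.4] [0.036, -0.006, 0.031]
[-43.0, 7.9, 3.4] [0.036, -0.006, 0.031]
[-42.7, 9.4, 3.4] [0.036, -0.006, 0.031]
[-42.3, 10.8, 3.3] [0.036, -0.006, 0.031]
[-42.0, 12.2, 3.2] [0.036, -0.006, 0.031]
[-41.5, 13.6, 3.0] [0.036, -0.006, 0.031]
[-41.1, 15.0, 2.7] [0.036, -0.006, 0.031]
[-40.6, 16.4, 2.4] [0.036, -0.006, 0.031]
[-40.0, 17.7, 2.0] [0.036, -0.006, 0.031]
[-39.5, 19.0, 1.6] [0.036, -0.006, 0.031]
[-38.8, 20.3, 1.2] [0.036, -0.006, 0.031]
```

>>> move_arm --pt "80 -43 6 2 0.036 -0.006 0.031" --pt "80 -43 8 2 0.036 -0.006 0.031" --pt "80 -43 9 2 0.036 -0.006 0.031" --pt "80 -42 11 2 0.036 -0.006 0.031" --pt "80 -42 12 2 0.036 -0.006 0.031" --pt "80 -42 14 2 0.036 -0.006 0.031" --pt "80 -41 15 2 0.036 -0.006 0.031" --pt "80 -41 16 2 0.036 -0.006 0.031" --pt "80 -40 18 2 0.036 -0.006 0.031" --pt "80 -40 19 1 0.036 -0.006 0.031" --pt "80 -39 20 0 0.036 -0.006 0.031" --pt "80 0 0 0 0 0 0"

```text
time: 48.8
tool_pos: [0.6174, -0.3205, 0.2229]
tool_rot: [-3.095, -0.006, 1.313]
contact_force: [-0.4, 0.7, -0.2]
opening: 0.0802
```

```bash
python3 - <<'E'
from h import *
for c in("top","side"):
    for o in cassettes(c): print(c,o)
plan([.6224,-.3045,.05],[np.pi,0,np.pi/2-.25],5)
E
python3 chk.py
```

```text
top (0.5435, 0.3814, 0.251, 128, 66)
top (0.5537, 0.2833, 0.213, 127, 65)
top (0.5652, 0.1854, 0.203, 124, 65)
side (0.6021, -0.3096, -0.259, 116, 80)
[2.5, 1.9, 34.9] [-0.009, -0.001, -0.001]
[2.6, 1.6, 34.9] [-0.009, -0.001, -0.001]
[2.6, 1.3, 34.9] [-0.009, -0.001, -0.001]
[2.7, 1.0, 34.9] [-0.009, -0.001, -0.001]
[2.7, 0.7, 34.9] [-0.009, -0.001, -0.001]
du mm 3.9 y mm 134.2 ang 0.012 cost 3.37
du mm 4.7 y mm 43.4 ang 0.007 cost 2.36
du mm 5.6 y mm -46.4 ang 0.006 cost 1.14
```

>>> move_arm --pt "80 2.5 0 35 -0.009 0 0" --pt "80 2.5 0 35 -0.009 0 0" --pt "80 2.5 0 35 -0.009 0 0" --pt "80 2.5 0 35 -0.009 0 0" --pt "80 2 0 30 -0.009 0 0" --pt "80 0 0 0 0 0 0"

```text
time: 49.7
tool_pos: [0.6176, -0.2932, 0.0576]
tool_rot: [3.132, -0.006, 1.327]
contact_force: [0.4, -1.0, 0.8]
opening: 0.08
```

```bash
python3 - <<'E'
from h import *
for c in("side",):
    for o in cassettes(c): print(c,o)
plan([.6224,-.3045,.0065],[np.pi,0,np.pi/2-.25],1)
E
python3 snap.py s29 side 320 220 150 130 4
```

```text
side (0.6021, -0.3096, -0.259, 116, 80)
[-9.5, 5.3, 53.1] [0.013, -0.005, 0.006]
```

View pics/s29.png

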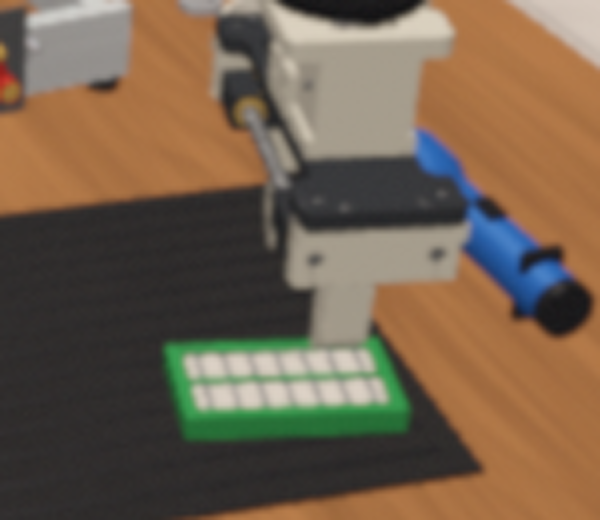

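>>> move_arm --pt "80 -9 5 20 0.012 -0.005 0.006" --pt "80 0 0 18 0 0 0" --pt "80 0 0 10 0 0 0" --pt "80 0 0 4 0 0 0" --pt "80 0 0 0 0 0 0"

```text
time: 50.48
tool_pos: [0.6244, -0.3075, 0.008]
tool_rot: [3.134, 0.003, 1.32]
contact_force: [-0.2, -0.2, 0.5]
opening: 0.0804
```

```bash
python3 - <<'E'
from h import *
plan([.6224,-.3045,.0065],[np.pi,0,np.pi/2-.25],1)
E
```

```text
[2.4, -2.7, 1.4] [0.008, 0.003, -0.001]
```

>>> move_arm --pt "80 2.5 -2.5 1 0.007 0.003 0" --pt "50 0 0 0 0 0 0" --pt "50 0 0 0 0 0 0" --pt "50 0 0 0 0 0 0" --pt "50 0 0 0 0 0 0" --newtons 30

```text
time: 51.1
tool_pos: [0.6231, -0.3044, 0.0083]
tool_rot: [3.139, 0.001, 1.32]
contact_force: [0.8, 0.9, -0.3]
opening: 0.0595
```

>>> move_arm --pt "50 0 0 -25 0 0 0" --pt "50 0 0 -45 0 0 0" --pt "50 0 0 -50 0 0 0" --pt "50 0 0 -50 0 0 0" --pt "50 0 0 -50 0 0 0" --pt "50 0 0 -15 0 0 0" --pt "50 0 0 0 0 0 0"

```text
time: 51.98
tool_pos: [0.6219, -0.3039, 0.249]
tool_rot: [-3.141, -0.001, 1.319]
contact_force: [-0.2, 0.2, -1.2]
opening: 0.0598
```

```bash
python3 - <<'E'
from h import *
from cell import robot
p,r=place2(-.135,.027,.08,dz=.004,dt=.04); print(p,r)
plan([p[0]-.03,p[1],.25],[np.pi,0,r[2]],9)
E
python3 snap.py s30 side 320 120 180 150 4
```

```text
[0.5291399  0.07371657 0.19074336] [ 2.65759265e+00 -2.22044605e-16  1.66779633e+00]
[37.2, -23.6, -0.1] [-0.0, -0.0, -0.039]
[38.1, -22.2, -0.1] [-0.0, -0.0, -0.039]
[39.0, -20.7, -0.1] [-0.0, -0.0, -0.039]
[39.7, -19.2, -0.1] [-0.0, -0.0, -0.039]
[40.4, -17.6, -0.1] [-0.0, -0.0, -0.039]
[41.1, -16.0, -0.1] [-0.0, -0.0, -0.039]
[41.7, -14.4, -0.1] [-0.0, -0.0, -0.039]
[42.2, -12.8, -0.1] [-0.0, -0.0, -0.039]
[42.7, -11.2, -0.1] [-0.0, -0.0, -0.039]
```

View pics/s30.png

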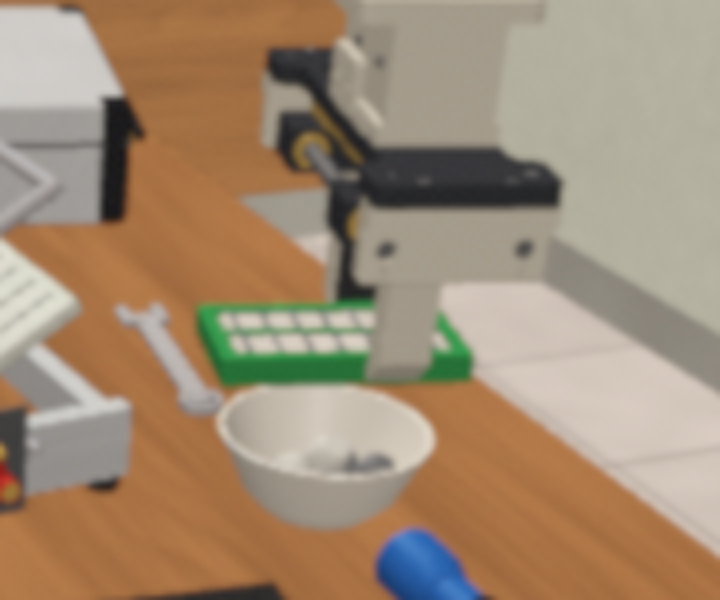

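Held level, gripped toward its far end. Carrying it over.

>>> move_arm --pt "50 37 -24 0 0 0 -0.039" --pt "50 38 -22 0 0 0 -0.039" --pt "50 39 -21 0 0 0 -0.039" --pt "50 40 -19 0 0 0 -0.039" --pt "50 40 -18 0 0 0 -0.039" --pt "50 41 -16 0 0 0 -0.039" --pt "50 42 -14 0 0 0 -0.039" --pt "50 42 -13 0 0 0 -0.039" --pt "50 35 -9 0 0 0 -0.035" --pt "50 0 0 0 0 0 0"

```text
time: 53.32
tool_pos: [0.4873, 0.0776, 0.2331]
tool_rot: [-3.111, -0.015, 1.676]
contact_force: [0.5, -0.6, -1.2]
opening: 0.0597
```

```bash
python3 - <<'E'
from h import *
p,r=place2(-.135,.027,.06,dz=.004,dt=.05); print(p)
plan(p,r,6)
E
```

```text
[0.53906447 0.07468229 0.17340843]
[-1.5, 8.8, 9.7] [-0.084, -0.003, 0.001]
[-1.5, 8.0, 10.4] [-0.084, -0.003, 0.001]
[-1.5, 7.1, 11.0] [-0.084, -0.003, 0.001]
[-1.4, 6.1, 11.6] [-0.084, -0.003, 0.001]
[-1.4, 5.1, 12.1] [-0.084, -0.003, 0.001]
[-1.4, 4.1, 12.5] [-0.084, -0.003, 0.001]
```

>>> move_arm --pt "50 -1.5 9 9 -0.084 -0.003 0" --pt "50 -1.5 8 10 -0.084 -0.003 0" --pt "50 -1.5 7 11 -0.084 -0.003 0" --pt "50 -1.5 6 11 -0.084 -0.003 0" --pt "50 -1.5 5 12 -0.084 -0.003 0" --pt "50 -1.5 4 12 -0.08 -0.003 0" --pt "50 0 0 0 0 0 0"

```text
time: 54.2
tool_pos: [0.5374, 0.0682, 0.1661]
tool_rot: [2.672, 0.006, 1.665]
contact_force: [-0.5, 1.1, -1.0]
opening: 0.0597
```

```bash
python3 - <<'E'
from h import *
from cell import robot
print(robot.observe()["qpos"].round(3))
p,r=place2(-.135,.027,.008,dz=.004,dt=.04); print(p)
plan(p,r,4)
E
python3 snap.py s31 side 220 110 150 140 4
```

```text
[-0.051  0.231  1.987  0.137  0.461 -1.827]
[0.56499557 0.07720552 0.12840398]
[1.6, 2.0, 11.6] [-0.004, 0.002, 0.0]
[1.6, 2.0, 11.6] [-0.004, 0.002, 0.0]
[1.6, 2.0, 11.6] [-0.004, 0.002, 0.0]
[1.6, 1.9, 11.6] [-0.004, 0.002, 0.0]
```

View pics/s31.png

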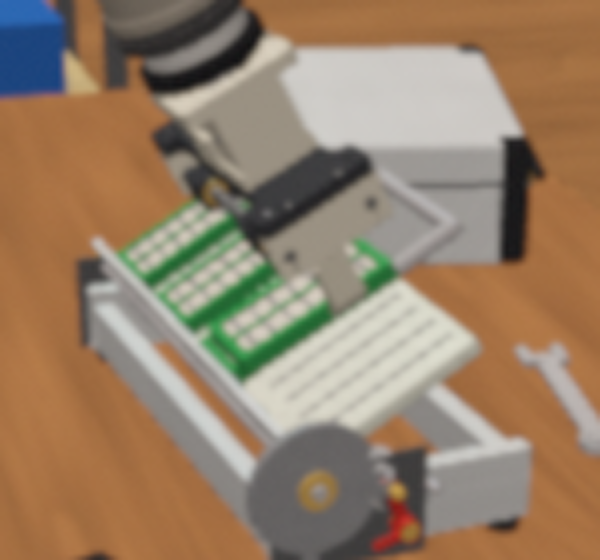

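>>> move_arm --pt "50 2 1 12 -0.004 0 0" --pt "50 2 1 12 -0.004 0 0" --pt "50 2 1 11 -0.004 0 0" --pt "50 1 1 8 0 0 0" --pt "50 0 0 0 0 0 0"

```text
time: 54.92
tool_pos: [0.5649, 0.0781, 0.1296]
tool_rot: [2.656, 0.006, 1.666]
contact_force: [-0.8, 0.7, -1.3]
opening: 0.0595
```

```bash
python3 - <<'E'
from h import *
from cell import robot
print(robot.observe()["qpos"].round(3))
p,r=place2(-.135,.022,.002,dz=.004,dt=.02); print(p)
plan(p,r,1)
E
python3 snap.py s32 side 220 130 130 110 5
```

```text
[-0.026  0.334  1.976  0.148  0.352 -1.82 ]
[0.56374487 0.07708382 0.12074523]
[-0.9, -5.2, 7.3] [-0.019, 0.006, 0.002]
```

View pics/s32.png

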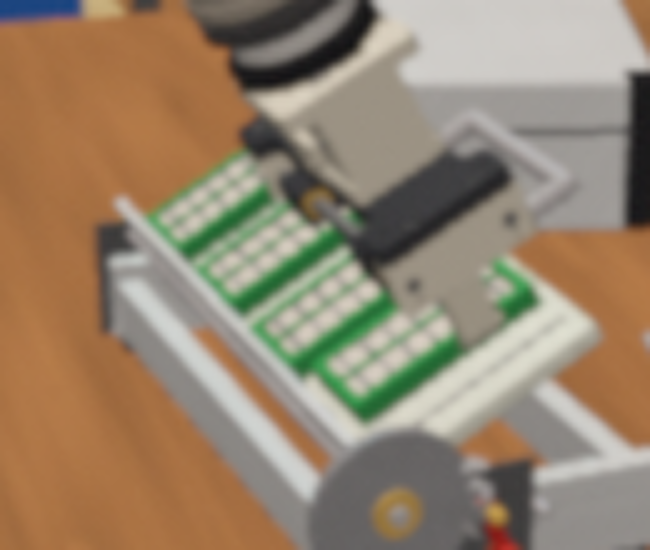

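>>> move_arm --pt "50 -1 -3 4 -0.004 0.005 0" --pt "50 0 -2 2 0 0 0" --pt "50 0 0 0 0 0 0"

```text
time: 55.4
tool_pos: [0.5636, 0.0767, 0.1237]
tool_rot: [2.649, 0.002, 1.668]
contact_force: [-0.1, -0.7, -1.9]
opening: 0.0595
```

```bash
python3 - <<'E'
from h import *
from cell import robot
print(robot.observe()["qpos"].round(3))
p,r=place2(-.135,.02,.002,dz=.004,dt=.02); print(p)
plan(p,r,1)
E
```

```text
[-0.033  0.341  1.993  0.189  0.324 -1.866]
[0.56202136 0.07691612 0.11974453]
[0.3, -3.2, 2.7] [-0.012, 0.002, 0.001]
```

>>> move_arm --pt "50 0 -2 2.5 0 0 0" --pt "50 0 0 0 0 0 0"

```text
time: 55.65
tool_pos: [0.5632, 0.0767, 0.1209]
tool_rot: [2.649, 0.002, 1.668]
contact_force: [-0.9, 0.7, -1.2]
opening: 0.0599
```

```bash
python3 - <<'E'
from h import *
from cell import robot
print(robot.observe()["qpos"].round(3))
p,r=place2(-.135,.02,.001,dz=.004,dt=.02); print(p)
plan(p,r,1)
E
python3 snap.py s33 side 220 130 130 110 5
```

```text
[-0.033  0.345  1.997  0.194  0.315 -1.872]
[0.56251935 0.07696458 0.11887871]
[0.3, -1.5, 1.4] [-0.011, 0.002, 0.002]
```

View pics/s33.png

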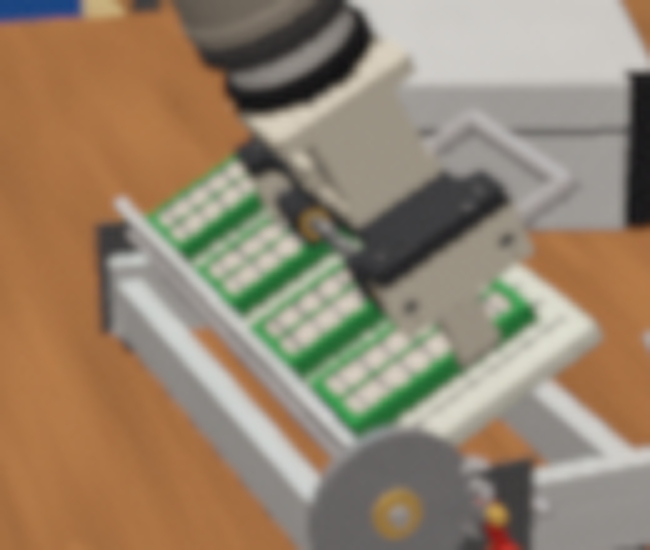

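Close to seated; releasing and backing off.

>>> move_arm --pt "63 0 0 0 0 0 0" --pt "66 0 0 0 0 0 0" --pt "66 0 0 0 0 0 0" --pt "66 0 0 -10 0 0 0" --pt "66 0 3 -25 0.02 0 0" --pt "66 0 8 -40 0.03 0 0" --pt "66 0 10 -40 0.03 0 0" --pt "66 0 0 -20 0 0 0" --pt "66 0 0 0 0 0 0"

```text
time: 56.88
tool_pos: [0.5199, 0.0723, 0.2585]
tool_rot: [2.728, 0.004, 1.667]
contact_force: [0.2, 0.5, 0.2]
opening: 0.0657
```

>>> move_arm --pt "66 -40 0 -20 0 0 0" --pt "66 -55 0 0 0.03 0 0" --pt "66 -55 0 0 0.03 0 0" --pt "66 -55 0 0 0.03 0 0" --pt "66 -55 0 0 0.03 0 0" --pt "66 -40 0 0 0.03 0 0" --pt "66 0 0 0 0 0 0"

```text
time: 57.75
tool_pos: [0.5394, -0.2352, 0.2707]
tool_rot: [2.889, -0.001, 1.668]
contact_force: [0.5, 0.1, 0.2]
opening: 0.0663
```

```bash
python3 snap.py s34 side 220 130 140 130 5; python3 snap.py t34 top 75 185 220 120 3; python3 chk.py; python3 - <<'E'
from h import *
from cell import robot
C=cams();cv2.imwrite("pics/top35.png",C["top"]["img"][:,:,::-1])
E
```

```text
du mm 4.2 y mm 132.1 ang 0.017 cost 3.56
du mm 4.7 y mm 43.4 ang 0.007 cost 2.36
du mm 5.3 y mm -46.4 ang 0.006 cost 1.32
du mm 5.4 y mm -136.6 ang 0.003 cost 0.85
```

View pics/s34.png

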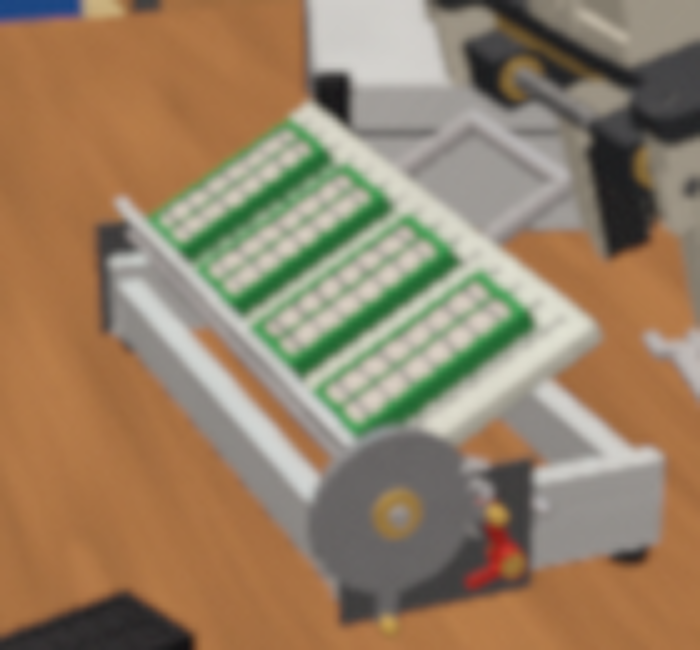

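View pics/t34.png

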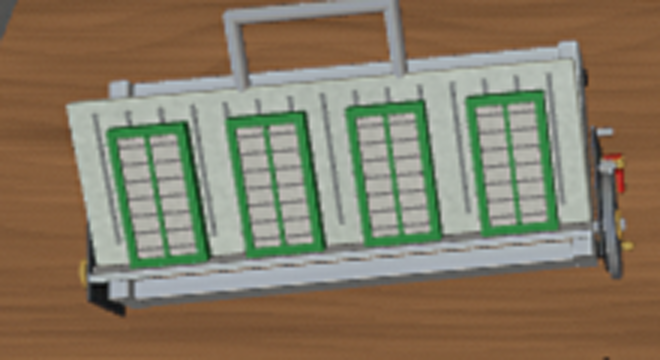

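View pics/top35.png

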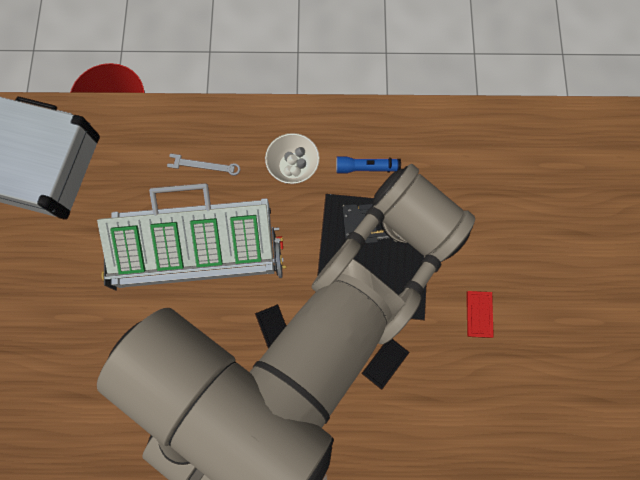

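All four sit evenly spaced. One more check of the board's slope and the seating with a refit, then the hand-in.

```bash
python3 - <<'E'
import h
from h import *
top=lambda *p:np.array(p)/3+[75,185]-.33; side=lambda *p:np.array(p)/5+[220,130]-.4
O=[((.136,.193,.008),"top",top(68,104)),((.136,-.193,.008),"top",top(580,61)),((.190,.054,.002),"top",top(232,17)),((.190,-.054,.002),"top",top(391,5)),
((.136,.193,.008),"side",side(300,106)),((.136,-.193,.008),"side",side(597,332)),
((.190,.054,.002),"side",side(470,113)),((.190,-.054,.002),"side",side(567,182))]
def f(v): return np.concatenate([proj(board2world(p,v[:3],v[3]),c)[0]-uv for p,c,uv in O])
r=least_squares(f,[.5,.2,.1,.5]); print(r.x.round(4),r.fun.round(1).reshape(-1,2).tolist())
s=open("chk.py").read().replace("from h import *","from h import *\nS=np.array(%s);A=%f\ndef board2world(p,S_,A_,f=board2world): return f(p,S,A)"%(r.x[:3].tolist(),r.x[3]))
exec(s)
E
python3 - <<'E'
from cell import robot
o=robot.observe();print(o["time"],o["contact_force"])
E
python3 chk.py
```

```text
[0.5267 0.2083 0.1045 0.518 ] [[-0.3, 1.3], [-1.0, -0.1], [3.3, 0.7], [-1.8, 0.3], [1.7, -1.2], [0.3, -2.2], [1.5, 1.8], [-1.0, -0.5]]
du mm 3.7 y mm 133.1 ang 0.009 cost 3.13
du mm 3.7 y mm 44.4 ang 0.001 cost 2.21
du mm 3.6 y mm -45.4 ang -0.000 cost 1.23
du mm 3.0 y mm -135.7 ang -0.001 cost 0.86
58.15 [-0.74986732  0.12559641  0.46597903]
du mm 4.1 y mm 132.2 ang 0.015 cost 3.34
du mm 4.7 y mm 43.4 ang 0.007 cost 2.36
du mm 5.3 y mm -46.4 ang 0.006 cost 1.32
du mm 5.4 y mm -136.6 ang 0.005 cost 0.92
```

>>> move_arm --pt "66 0 0 0 0 0 0" --pt "66 0 0 0 0 0 0" --pt "66 0 0 0 0 0 0" --pt "66 0 0 0 0 0 0"

```text
time: 58.7
tool_pos: [0.5397, -0.2309, 0.2736]
tool_rot: [2.886, 0.001, 1.674]
contact_force: [-0.4, 0.3, 1.2]
opening: 0.0656
```

```bash
python3 chk.py; python3 - <<'E'
from cell import robot
print(robot.hand_in())
E
```

```text
du mm 4.1 y mm 132.2 ang 0.015 cost 3.34
du mm 4.7 y mm 43.4 ang 0.007 cost 2.36
du mm 5.3 y mm -46.4 ang 0.006 cost 1.32
du mm 5.4 y mm -136.6 ang 0.003 cost 0.85
the job is handed in; nothing more can be done
None
```

The job is handed in at about 59 s. The board rests on its second notch, and all four cassettes lean on it side by side.

- **Board:** I lifted it past the top notch until the pawl tumbled out, then let go and it sank flat on its damping. I then raised it by the handle to about 0.65 rad and lowered it onto the second notch. The final fit gives 0.518 rad, against 0.524 for the notch.
- **Cassettes:** All four stand short end down with their backs on the face, about 90 mm apart. The last two positions made joint 5 reach its limit, so I placed those two slightly less tilted and they settled flat when released.
- **Left alone:** The spanner, torch, bowl and the black and red look-alikes were not touched.

**What did not agree exactly:**
- The top camera puts all four cassettes 3–4 mm up the slope from a perfect seat. The offset is nearly the same for each one, so I take it as calibration error rather than a gap at the ledge.
- Between two checks the first cassette read about 2 mm further along the ledge, and it stayed steady after that.

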